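# Load the bush carrier, latch its gate and count out spacer rings

## Task

Make up the bush kit for the gearbox rebuild: slide every brass flanged bush on the bench sideways into a slot of the blue carrier plate, one to a slot and fully home, its flange underneath the plate; once they are all in, lift the yellow gate by its black handle until the pawl catches, and leave it hanging on the pawl. Also put exactly three of the four steel spacer rings in the blue tray, leaving the fourth on the bench, and leave the housing, the green tin and the spanner where they are.

Things in the scene. Friction and masses are not known exactly. Their poses are not given: they have to be found in the camera images.
- carrier: fixed bush carrier; origin on the bench below the plate, z up, +x from the slots' open mouths to their closed ends, y along the row. Dark deck (top z 60 mm, x -40..54, y +-135) on timber; 16 mm above it a blue plate 6 mm thick (z 76..82), front edge x -40, three slots 37 mm wide at y -85, 0, 85, rounded mouths, closed at x 18.5. Spacer bar below the plate behind x 38; free air above and in front
- slot0 (a point): where the middle of a bush's underside lies, on the deck, when it is fully home against the closed end of slot 0 (carrier x 1.5, y -85, z 60 mm)
- slot1 (a point): where the middle of a bush's underside lies, on the deck, when it is fully home against the closed end of slot 1 (carrier x 1.5, y 0, z 60 mm)
- slot2 (a point): where the middle of a bush's underside lies, on the deck, when it is fully home against the closed end of slot 2 (carrier x 1.5, y 85, z 60 mm)
- gate (a joint): lift (m) of the 0.4 kg yellow gate: 0 down (start), hard stop 0.058. Bar across the slot mouths (carrier x -52..-44, y -129..182; top z 52 mm down, 92 latched, barring the mouths), post at y 190. Slides straight up, falls back unless latched: a red spring pawl beside the post (y 200..230, z to 76) clicks under its tooth at about 0.046; let go, it settles at 0.040 and cannot be lowered again
- gate_handle (a point): middle of the gate's black handle bar, 62 mm long along carrier y, 14 mm thick along carrier x, 20 mm high, on top of the gate's post (16 mm wide); 120 mm above the bench when the gate is down; it rises with the gate
- bush0: brass flanged bush, standing on its flange, 0.25 to 0.5 kg: flange 56 mm diameter and 8 mm thick at the bottom, barrel 34 mm diameter above it, 90 mm high in all; origin in the middle of the underside, z up along the barrel. Two or three of the bushes are present
- bush1: brass flanged bush, standing on its flange, 0.25 to 0.5 kg: flange 56 mm diameter and 8 mm thick at the bottom, barrel 34 mm diameter above it, 90 mm high in all; origin in the middle of the underside, z up along the barrel. Two or three of the bushes are present
- bush2: brass flanged bush, standing on its flange, 0.25 to 0.5 kg: flange 56 mm diameter and 8 mm thick at the bottom, barrel 34 mm diameter above it, 90 mm high in all; origin in the middle of the underside, z up along the barrel. Two or three of the bushes are present
- ring0: steel spacer ring lying flat, 60 mm outside, 36 mm bore, 16 mm thick, 0.1 kg; origin in the middle of the underside, z along the bore
- ring1: steel spacer ring lying flat, 60 mm outside, 36 mm bore, 16 mm thick, 0.1 kg; origin in the middle of the underside, z along the bore
- ring2: steel spacer ring lying flat, 60 mm outside, 36 mm bore, 16 mm thick, 0.1 kg; origin in the middle of the underside, z along the bore
- ring3: steel spacer ring lying flat, 60 mm outside, 36 mm bore, 16 mm thick, 0.1 kg; origin in the middle of the underside, z along the bore
- tray: fixed open blue tray 250 x 140 mm (x, y), walls 28 mm high and 5 mm thick, floor 5 mm; origin on the bench under its middle
- housing: bystander: aluminium gear housing, 112 mm diameter, 120 mm high with its studs, a boss on its side; origin in the middle of its underside
- grease_tin: bystander: green tin 72 mm diameter, 75 mm high; origin in the middle of its underside
- spanner: bystander: spanner 200 mm long lying on the bench; origin midway under it
Mind the look-alikes: they are no part of the job. Leave any red or turquoise look-alike of the bush2 alone.

How it is judged:
By the outcome, as a careful person would: the job done as asked, in the order asked, and still so for the second after the job is handed in, with the robot touching nothing.
Of bush0, bush1, bush2 only 2 to 3 are there at a start; the rules pass over those that are not, and their reading is None.
At some moment in a run one of ring0, ring1, ring2, ring3 may be knocked a few centimetres aside while the robot is not near it.
It also fails if it takes over 210 s, if anything falls off the work surface, if the arm or the gripper's body presses on something with over 40 N, if the wrist force passes 120 N, or if a joint passes its speed limit or range.

## Robot

A 7-joint arm with a two-finger parallel gripper is mounted at the origin on the work surface. World frame = base frame: x ahead of the robot, y to its left, z up, the work surface at z = 0. Lengths are in m, angles in degrees, forces in N, time in s.
With the tool pointing down it reaches from about 0.35 to 0.9 m from the base axis. Payload 19.9 kg.
Tool frame: the origin (TCP) lies between the finger pads; the fingertips stand 14 mm ahead of it and the grasp point (between the pads) lies 5 mm behind it (env.finger_overhang is the distance from the TCP to the fingertips, in m); z points along the fingers, y is the direction in which the jaws open and shut (so a half turn about z gives the same grasp; the last joint's range is limited). The gripper opens to 94 mm and grips with 3 to 60 N. Pads are 16 mm wide; open, the fingers measure 119 mm over their backs; the gripper's body (75 mm by 177 mm) begins 78 mm behind the grasp point.
Start: joints at [68.096, 23.915, -0.59, 92.452, 0.269, 63.638, -3.037], TCP at [0.209, -0.589, 0.219] pointing down, gripper open.
Joint ranges: [-161.28, 161.28], [-22.2, 115.67], [-73.04, 71.86], [3.21, 147.25], [-68.34, 248.33], [10.77, 114.83], [-161.83, 161.83]. Speed limits (degrees/s): [108.29, 108.29, 136.94, 136.94, 172.46, 172.46, 172.46].

## Interface

Orientations are given as a 3x3 rotation matrix whose columns are the frame's x, y, z axes.
In Python, from station import env gives the robot as it stands. The module is installed in compiled form; this text tells all that it offers.
- The arm moves only by the tool carry_out, never from a script. Its argument "targets" is a list of rows, each an object of numbers: "dx", "dy", "dz": the shift along the tool's x, y, z in cm; "wx", "wy", "wz": the turn, a rotation vector about the tool's x, y, z in degrees; "fingers": the opening, from 0 (shut) to 1 (fully open). A call has 1 to 20 rows; each row is the pose to reach, as a shift and turn from the pose commanded when the call began, along the tool's axes at that moment; what a row does not reach only later rows make up. A row lasts 1/10 s, in which the tool goes at most 50 mm and 8.59 degrees, less where a joint would pass 70% of its speed; a pose out of reach is approached as far as the arm can. A call with a gripper value outside its range is refused whole. The fingers move at their own pace and stop on an object; "force" is the grip in N (left out, the last holds). Time passes only in rows, so rows that repeat a pose let the fingers close. It gives the time, the measured TCP pose, the force and the opening at its end, in the units of the state.
- env.observe(): the state, without advancing time (a new reading comes with each control period).
- env.grab_frame(name): name is "side" or "top"; returns (picture, depth): 400x640x3 uint8, red, green, blue; 400x640 float32, m along the optical axis (not along the pixel's ray), 0 where there is no reading.
- env.calibration(name): a dict with "K" (3x3 intrinsics, pixels), "cam_to_world" (4x4, takes a point from camera to world coordinates). Camera axes: x right, y up, looking along -z (the intrinsics and any distortion apply to the point x, -y, -z); pixel columns grow to the right and rows downward; lengths in m; the calibration is good to about 2 mm. A picture is of the moment at which its call begins. calibration takes no time and is no camera call.
- env.hand_in(): hands the job in, once; it reports no verdict.
The state is a dict: "clock": time; "joints": joint angles; "qvel": joint speeds; "effort": joint torques, N m; "tcp_pos": TCP position; "tcp_rot": TCP orientation; "wrist_force": force on the tool from outside, world axes, zero at the start; "moment": the same for the moment, N m; "finger_gap": finger opening in m.
Only numpy, scipy, OpenCV 4.12 (cv2) and the standard library are available. Lean on these libraries where they do the work, as an engineer would, in place of code of your own. Each camera call takes 0.05 s, during which the arm holds its last target.

## Working session

There is one attempt and no reset: what is moved stays moved. The work goes in short steps, Python scripts to look and compute and a tool call to move; the robot and the scene stay as the last step left them, time stands still between calls to the robot, and variables do not carry over. Pictures are saved under pics/ and viewed, and the job is handed in when it is done.

Besides the shell and the picture viewer there is one more tool, called after "Emit:" in YAML: its name, and indented under it one key for each argument. carry_out: Moves the arm, as the interface text tells. Its arguments: {"type":"object","properties":{"targets":{"type":"array"},"force":{"type":"number"}},"required":["targets"]}

```bash
mkdir -p pics; cat > h.py <<'E'
import numpy as np, cv2
from station import env
def snap(n,tag):
    im,d=env.grab_frame(n); cv2.imwrite(f'pics/{tag}.png',im[:,:,::-1]); np.savez(f'pics/{tag}.npz',im=im,d=d); return im,d
def world(n,d,u,v):
    c=env.calibration(n);K=c['K'];T=c['cam_to_world']
    z=d
    x=(u-K[0,2])/K[0,0]*z; y=(v-K[1,2])/K[1,1]*z
    P=np.stack([x,-y,-z,np.ones_like(z)],-1)
    return P@T.T
def cloud(n,d):
    v,u=np.mgrid[0:400,0:640]
    return world(n,d.astype(float),u,v)[...,:3]
def ray(n,u,v,z):
    c=env.calibration(n);K=c['K'];T=c['cam_to_world']
    r=T[:3,:3]@np.array([(u-K[0,2])/K[0,0],-(v-K[1,2])/K[1,1],-1]);o=T[:3,3]
    return o+r*(z-o[2])/r[2]
E
python3 - <<'E'
from h import *
for n in('side','top'):
    im,d=snap(n,n+'0'); c=env.calibration(n);print(n,c)
print(env.observe(),env.finger_overhang)
E
```

```text
side {'K': array([[399.28039883,   0.        , 322.91786538],
       [  0.        , 399.28039883, 202.2218427 ],
       [  0.        ,   0.        ,   1.        ]]), 'cam_to_world': array([[-0.94831315,  0.21330605, -0.23495255,  0.29395807],
       [-0.31733422, -0.6399463 ,  0.69983407,  0.65251327],
       [-0.00107817,  0.73822033,  0.6745588 ,  0.75368477],
       [ 0.        ,  0.        ,  0.        ,  1.        ]])}
top {'K': array([[463.29941286,   0.        , 316.16490522],
       [  0.        , 463.29941286, 203.11436365],
       [  0.        ,   0.        ,   1.        ]]), 'cam_to_world': array([[-0.02697477,  0.97997134, -0.19730318,  0.2989682 ],
       [-0.99962937, -0.02716889,  0.00172346, -0.01883022],
       [-0.00367157,  0.19727654,  0.980341  ,  1.2556187 ],
       [ 0.        ,  0.        ,  0.        ,  1.        ]])}
{'clock': 0.1, 'joints': array([68.09568145, 23.94415782, -0.5901643 , 92.48106366,  0.27007422,
       63.63801203, -3.0365472 ]), 'qvel': array([ 0.02803308, -0.13244584,  0.01983592, -0.04833766,  0.00685003,
        0.06625891, -0.00451176]), 'effort': array([ 1.65523630e-03, -8.52579761e+01,  6.39753118e-01, -4.26692176e+01,
       -4.89382935e-02,  1.64237194e-02,  2.01710882e-04]), 'tcp_pos': array([ 0.20878226, -0.58876132,  0.2189003 ]), 'tcp_rot': array([[ 9.42482109e-01,  3.34256294e-01, -4.52076113e-04],
       [ 3.34256585e-01, -9.42481603e-01,  9.81260247e-04],
       [-9.80810060e-05, -1.07592965e-03, -9.99999416e-01]]), 'wrist_force': array([-0.52654022,  0.28151219,  0.07677386]), 'moment': array([-0.0128294 ,  0.0510728 , -0.03214819]), 'finger_gap': 0.09432794180196048} 0.014
```

View pics/top0.png

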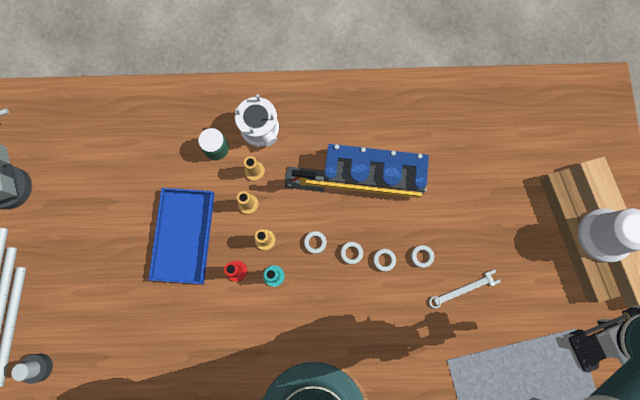

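View pics/side0.png

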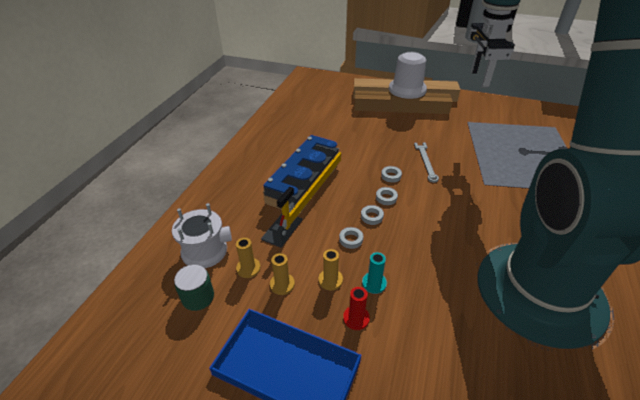

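The top view shows three brass bushes at (254,168), (247,203) and (264,239). The red (235,271) and turquoise (274,275) look-alikes stand below them. There are four rings along row ~250, the tray at (180,236), and the carrier at (377,170) with its gate handle at (303,174). Next I measure these.

```bash
cat >> h.py <<'E'
def masks(im):
    h=cv2.cvtColor(im,cv2.COLOR_RGB2HSV)
    return h
def fitcirc(P):
    A=np.c_[2*P,np.ones(len(P))];b=(P**2).sum(1);s=np.linalg.lstsq(A,b,rcond=None)[0]
    return s[:2],np.sqrt(s[2]+s[:2]@s[:2])
E
python3 - <<'E'
from h import *
np.set_printoptions(precision=4,suppress=True)
for n in('top','side'):
    z=np.load(f'pics/{n}0.npz');im,d=z['im'],z['d'];P=cloud(n,d);h=masks(im)
    ok=(d>0)
    # bench height
    print(n,'bench z', np.median(P[...,2][ok&(abs(P[...,2])<.02)]))
    reg=ok&(P[...,0]>.2)&(P[...,0]<.95)&(abs(P[...,1])<.5)&(P[...,2]>.008)
    k,l,st,ce=cv2.connectedComponentsWithStats(reg.astype(np.uint8))
    for i in range(1,k):
        if st[i,4]<40: continue
        m=l==i; Q=P[m]; zt=np.percentile(Q[:,2],98); T=Q[Q[:,2]>zt-.006]
        print(st[i],ce[i].round(),'hsv',np.median(h[m],0),'zmax %.3f'%zt,'min',Q[:,:2].min(0),'max',Q[:,:2].max(0),'topmean',T[:,:2].mean(0))
E
```

```text
top bench z -6.0249924615840555e-05
[ 235   95   44   52 1699] [257. 121.] hsv [113.  10. 189.] zmax 0.116 min [0.7069 0.0796] max [0.832  0.1895] topmean [0.7737 0.1361]
[199 129  30  32 711] [213. 144.] hsv [111.   6. 239.] zmax 0.079 min [0.6805 0.22  ] max [0.7489 0.2897] topmean [0.7167 0.2566]
[ 285  144  144   54 4905] [369. 171.] hsv [108. 160. 147.] zmax 0.127 min [ 0.5537 -0.3194] max [0.7061 0.0637] topmean [0.6016 0.0082]
[244 157  21  24 276] [253. 167.] hsv [ 19.  134.  168.5] zmax 0.093 min [0.62   0.1212] max [0.662  0.1748] topmean [0.6465 0.1491]
[149 188  65  97 980] [180. 234.] hsv [110. 186. 168.] zmax 0.032 min [0.3392 0.2607] max [0.6003 0.423 ] topmean [0.4652 0.3418]
[237 192  22  22 273] [246. 202.] hsv [ 19. 134. 184.] zmax 0.094 min [0.5271 0.1387] max [0.5777 0.1907] topmean [0.5532 0.1663]
[255 230  21  21 256] [264. 239.] hsv [ 19. 133. 191.] zmax 0.094 min [0.4249 0.0929] max [0.4793 0.1466] topmean [0.4524 0.1204]
[304 232  23  22 256] [315. 242.] hsv [ 94.  16. 216.] zmax 0.020 min [ 0.4125 -0.0447] max [0.4695 0.0145] topmean [ 0.4408 -0.0149]
[341 
[... 2002 characters left out ...]
45] max [0.6785 0.1752] topmean [0.65   0.1497]
[318 249  25  40 633] [330. 269.] hsv [ 20. 178.  96.] zmax 0.093 min [0.4291 0.0959] max [0.4835 0.1475] topmean [0.456  0.1211]
[362 253  24  40 644] [375. 273.] hsv [ 90. 241.  74.] zmax 0.093 min [0.3322 0.0743] max [0.3867 0.124 ] topmean [0.3588 0.098 ]
[269 254  25  40 648] [280. 274.] hsv [ 19. 178.  95.] zmax 0.093 min [0.5299 0.1407] max [0.584 0.195] topmean [0.5563 0.1669]
[343 287  26  42 750] [356. 309.] hsv [  1. 228.  91.] zmax 0.093 min [0.3475 0.1729] max [0.4018 0.2241] topmean [0.3745 0.1975]
[ 209  309  152   91 1823] [277. 352.] hsv [109. 223.  81.] zmax 0.031 min [0.3426 0.2602] max [0.6033 0.412 ] topmean [0.49   0.3302]
```

```bash
python3 - <<'E'
from h import *
im=cv2.imread('pics/top0.png')[120:310,140:450]
cv2.imwrite('pics/top0c.png',cv2.resize(im,None,fx=2.5,fy=2.5,interpolation=cv2.INTER_CUBIC))
im=cv2.imread('pics/side0.png')[120:340,160:420]
cv2.imwrite('pics/side0c.png',cv2.resize(im,None,fx=2.7,fy=2.7,interpolation=cv2.INTER_CUBIC))
E
```

```text
(no output)
```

View pics/top0c.png

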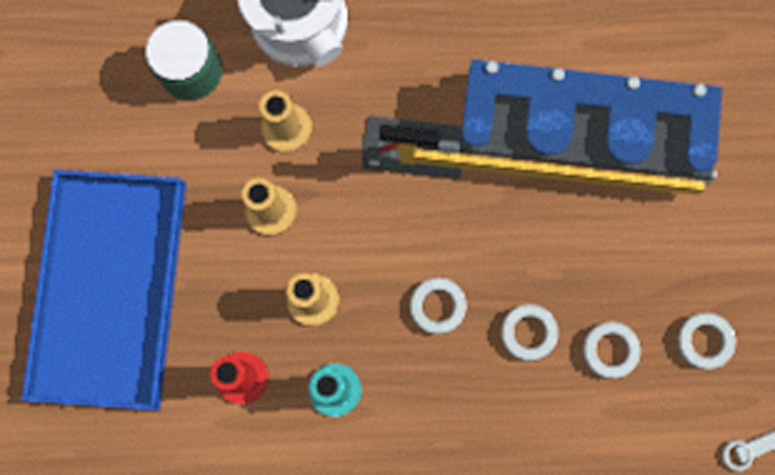

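View pics/side0c.png

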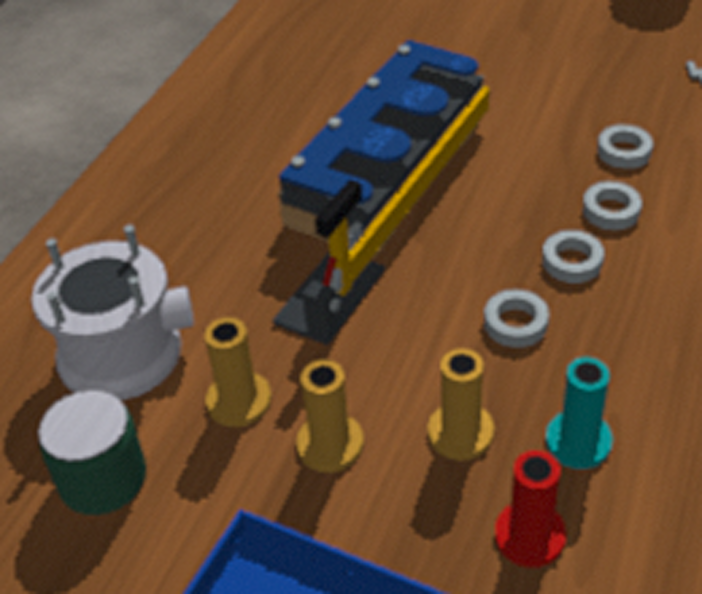

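```bash
python3 - <<'E'
from h import *
np.set_printoptions(precision=4,suppress=True)
for n in('top','side'):
    z=np.load(f'pics/{n}0.npz');im,d=z['im'],z['d'];P=cloud(n,d);h=masks(im)
    reg=(P[...,0]>.55)&(P[...,0]<.75)&(P[...,1]>-.35)&(P[...,1]<.08)
    m=reg&(abs(h[...,0].astype(int)-110)<15)&(h[...,1]>120)&(P[...,2]>.07)&(P[...,2]<.095)
    Q=P[m]; print(n,'plate z',np.median(Q[:,2]),m.sum())
    r=cv2.minAreaRect((Q[:,:2]*1000).astype(np.float32)); print('rect',r, cv2.boxPoints(r))
    y=reg&(abs(h[...,0].astype(int)-26)<8)&(h[...,1]>130)&(P[...,2]>.03)
    Q=P[y];T=Q[abs(Q[:,2]-.053)<.006]; T=T[T[:,1]<-.02]
    print('gate',len(T),np.median(T[:,2]),T.min(0),T.max(0)); v=np.polyfit(T[:,1],T[:,0],1);print('x=',v,'yaw',np.degrees(np.arctan(-v[0])))
    k=reg&(P[...,2]>.115); Q=P[k]; print('handle',len(Q),Q.mean(0),cv2.minAreaRect((Q[:,:2]*1000).astype(np.float32)))
    t=(P[...,0]>.3)&(P[...,0]<.65)&(P[...,1]>.23)&(P[...,1]<.45)&(abs(h[...,0].astype(int)-110)<15)&(P[...,2]>.018)&(h[...,1]>120)
    Q=P[t];print('tray',cv2.minAreaRect((Q[:,:2]*1000).astype(np.float32)))
E
```

```text
top plate z 0.08158518021241146 2329
rect ((630.396240234375, -181.5109100341797), (265.1270446777344, 93.88715362548828), 81.19805908203125) [[ 563.7207 -305.33  ]
 [ 656.5022 -319.6965]
 [ 697.0718  -57.6918]
 [ 604.2903  -43.3253]]
gate 339 0.05130897162805215 [ 0.5553 -0.301   0.047 ] [ 0.6016 -0.022   0.0571]
x= [0.1443 0.601 ] yaw -8.209809528693542
handle 159 [0.6012 0.0079 0.1277] ((602.5755615234375, 8.008489608764648), (61.76194763183594, 15.231322288513184), 80.961669921875)
tray ((470.6875, 342.5673522949219), (142.76495361328125, 249.3498992919922), 84.4644546508789)
side plate z 0.08295042541441827 1376
rect ((633.7828979492188, -183.73411560058594), (273.10791015625, 93.57774353027344), 81.97721099853516) [[ 568.3936 -312.4214]
 [ 661.0554 -325.4818]
 [ 699.1722  -55.0468]
 [ 606.5104  -41.9865]]
gate 274 0.052150503848568064 [ 0.5594 -0.3038  0.0471] [ 0.6244 -0.0224  0.058 ]
x= [0.147  0.6054] yaw -8.360220557329107
handle 180 [0.6044 0.013  0.1267] ((605.8084106445312, 8.97518539428711), (61.3931770324707, 14.737164497375488), 80.01681518554688)
tray ((473.0169982910156, 341.68499755859375), (140.72723388671875, 249.91937255859375), 84.59298706054688)
```

```bash
cat > slots.py <<'E'
from h import *
np.set_printoptions(precision=4,suppress=True)
def slots(n,im,yaw=-8.3,o=(.6251,-.1816)):
    c=np.cos(np.radians(yaw));s=np.sin(np.radians(yaw));R=np.array([[c,-s],[s,c]])
    cal=env.calibration(n);K=cal['K'];Ti=np.linalg.inv(cal['cam_to_world'])
    xs=np.arange(-60,70,.5);ys=np.arange(-150,150,.5)
    X,Y=np.meshgrid(xs,ys,indexing='ij')
    W=np.c_[np.stack([X,Y],-1).reshape(-1,2)/1000@R.T+np.array(o),np.full(X.size,.082),np.ones(X.size)]
    C=W@Ti.T
    u=(K[0,0]*C[:,0]/-C[:,2]+K[0,2]).reshape(X.shape).astype(np.float32)
    v=(K[1,1]*-C[:,1]/-C[:,2]+K[1,2]).reshape(X.shape).astype(np.float32)
    return cv2.remap(im,u,v,cv2.INTER_LINEAR)
if __name__=='__main__':
    for n in('top','side'):
        im=np.load(f'pics/{n}0.npz')['im'];r=slots(n,im)
        cv2.imwrite(f'pics/rect_{n}.png',r[::-1,::-1,::-1].astype(np.uint8))
        b=r[...,2].astype(float)-r[...,0]
        for x0 in(-20,0):
            p=b[int((x0+60)*2)-8:int((x0+60)*2)+8].mean(0); m=(p.max()*.5+np.percentile(p,10)*.5)
            cr=np.where(np.diff((p>m).astype(int)))[0]/2-150
            print(n,x0,cr)
        for y0 in(-85,0,85):
            p=b[:,int((y0+150)*2)-10:int((y0+150)*2)+10].mean(1);m=(p.max()*.5+np.percentile(p,10)*.5)
            print('  xedge',y0,np.where(np.diff((p>m).astype(int)))[0]/2-60)
E
python3 slots.py; python3 -c "
import cv2,numpy as np
cv2.imwrite('pics/rect2.png',np.vstack([cv2.imread('pics/rect_top.png'),cv2.imread('pics/rect_side.png')]))"
```

```text
top -20 [-132.  -102.   -65.5  -18.    19.5   67.   103.5  133.5]
top 0 [-132.  -102.5  -66.   -17.5   18.5   67.   103.5  133.5]
  xedge -85 [-46.5  52.5]
  xedge 0 [-46.5 -38.5   0.5   2.5  13.5  52.5]
  xedge 85 [-46.5 -38.5 -11.  -10.   14.   52.5]
side -20 [-135.  -104.5  -69.   -20.5   16.    64.5   99.5  106. ]
side 0 [-134.  -106.   -70.5  -20.    15.    65.   100.   131.5]
  xedge -85 [16.5 56. ]
  xedge 0 [16. 56.]
  xedge 85 [16.5 56. ]
```

View pics/rect2.png

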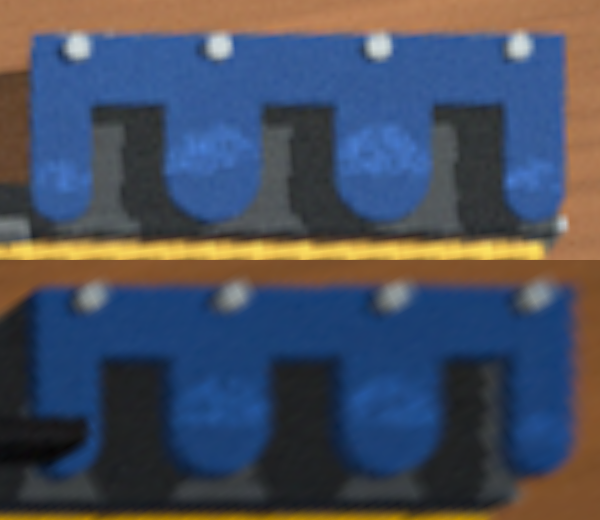

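```bash
cat > go.py <<'E'
import sys
from h import *
# usage: go.py x y z yaw(world angle of tool x, deg)
def delta(p,yaw=None):
    o=env.observe();R=o['tcp_rot'];d=R.T@(np.array(p)-o['tcp_pos'])*100
    c=0
    if yaw is not None:
        from scipy.spatial.transform import Rotation as Ro
        a=np.radians(yaw);T=np.array([[np.cos(a),np.sin(a),0],[np.sin(a),-np.cos(a),0],[0,0,-1]])
        c=Ro.from_matrix(R.T@T).as_rotvec(degrees=True)
    print('d cm',d.round(2),'w',np.round(c,2))
if __name__=='__main__':
    a=[float(x) for x in sys.argv[1:]]
    delta(a[:3],a[3] if len(a)>3 else None)
    o=env.observe();print('clk %.1f'%o['clock'],o['tcp_pos'].round(4),'yaw %.2f'%np.degrees(np.arctan2(o['tcp_rot'][1,0],o['tcp_rot'][0,0])),'F',o['wrist_force'].round(1),'gap %.4f'%o['finger_gap'])
E
python3 go.py .648 .1494 .219 -8.3
python3 - <<'E'
from h import *
np.set_printoptions(precision=4,suppress=True)
for n in('top','side'):
    z=np.load(f'pics/{n}0.npz');P=cloud(n,z['d']);
    for c in [(.648,.1494),(.555,.1667),(.4542,.1208)]:
        m=(np.hypot(P[...,0]-c[0],P[...,1]-c[1])<.03)&(P[...,2]>.084)
        v,u=np.where(m); (a,b),r=fitcirc(np.c_[u,v][:, :].astype(float)) if 0 else (((u.min()+u.max())/2,(v.min()+v.max())/2),0)
        e=cv2.fitEllipse(cv2.findContours(m.astype(np.uint8),0,1)[0][0])
        print(n,c,len(u),e[0],e[1],ray(n,*e[0],.09))
E
```

```text
d cm [ 6.607e+01 -5.489e+01  4.000e-02] w [-6.000e-02  2.000e-02  2.783e+01]
clk 0.1 [ 0.2088 -0.5888  0.2189] yaw 19.53 F [-0.5  0.3  0.1] gap 0.0943
top (0.648, 0.1494) 127 (250.0190887451172, 162.5904083251953) (11.789079666137695, 12.190649032592773) [0.6464 0.149  0.09  ]
top (0.555, 0.1667) 137 (243.31494140625, 197.81423950195312) (12.21358871459961, 12.607942581176758) [0.5527 0.1662 0.09  ]
top (0.4542, 0.1208) 138 (261.5028991699219, 236.10113525390625) (12.261636734008789, 12.785496711730957) [0.4523 0.1197 0.09  ]
side (0.648, 0.1494) 168 (242.7290496826172, 244.0113983154297) (12.219018936157227, 15.502664566040039) [0.6499 0.15   0.09  ]
side (0.555, 0.1667) 183 (278.66558837890625, 260.4326477050781) (13.453644752502441, 15.476363182067871) [0.5561 0.1676 0.09  ]
side (0.4542, 0.1208) 182 (330.25323486328125, 255.96673583984375) (13.45194149017334, 15.36126708984375) [0.4559 0.1213 0.09  ]
```

Emit:
carry_out:
  targets:
    - {"dx":4,"dy":-3.3,"dz":0,"wz":2}
    - {"dx":8,"dy":-6.6,"wz":5}
    - {"dx":66.1,"dy":-54.9,"wz":27.8}
    - {"dx":66.1,"dy":-54.9,"wz":27.8}
    - {"dx":66.1,"dy":-54.9,"wz":27.8}
    - {"dx":66.1,"dy":-54.9,"wz":27.8}
    - {"dx":66.1,"dy":-54.9,"wz":27.8}
    - {"dx":66.1,"dy":-54.9,"wz":27.8}
    - {"dx":66.1,"dy":-54.9,"wz":27.8}
    - {"dx":66.1,"dy":-54.9,"wz":27.8}
    - {"dx":66.1,"dy":-54.9,"wz":27.8}
    - {"dx":66.1,"dy":-54.9,"wz":27.8}
    - {"dx":66.1,"dy":-54.9,"wz":27.8}
    - {"dx":66.1,"dy":-54.9,"wz":27.8}
    - {"dx":66.1,"dy":-54.9,"wz":27.8}
    - {"dx":66.1,"dy":-54.9,"wz":27.8}
    - {"dx":66.1,"dy":-54.9,"wz":27.8}
    - {"dx":66.1,"dy":-54.9,"wz":27.8}
    - {"dx":66.1,"dy":-54.9,"wz":27.8}
    - {"dx":66.1,"dy":-54.9,"wz":27.8}

```text
validation failed for argument at $.ta...
```

Emit:
carry_out:
  targets:
    - {"dx":4,"dy":-3.3,"dz":0,"wx":0,"wy":0,"wz":2,"fingers":1}
    - {"dx":8,"dy":-6.6,"dz":0,"wx":0,"wy":0,"wz":5,"fingers":1}

```text
clock: 0.3
tcp_pos: [0.26, -0.5024, 0.2187]
tcp_rot: [[0.969, 0.247, -0.001], [0.247, -0.969, 0.001], [-0.0, -0.001, -1.0]]
wrist_force: [1.8, -0.2, 0.6]
finger_gap: 0.0935
```

```bash
python3 go.py .648 .1494 .219 -8.3
```

```text
d cm [ 53.71 -53.55  -0.  ] w [-0.05  0.04 22.62]
clk 0.3 [ 0.26   -0.5024  0.2187] yaw 14.32 F [ 1.8 -0.2  0.6] gap 0.0935
```

Emit:
carry_out:
  targets:
    - {"dx":53.7,"dy":-53.5,"dz":0,"wx":0,"wy":0,"wz":22.6,"fingers":1}
    - {"dx":53.7,"dy":-53.5,"dz":0,"wx":0,"wy":0,"wz":22.6,"fingers":1}
    - {"dx":53.7,"dy":-53.5,"dz":0,"wx":0,"wy":0,"wz":22.6,"fingers":1}
    - {"dx":53.7,"dy":-53.5,"dz":0,"wx":0,"wy":0,"wz":22.6,"fingers":1}
    - {"dx":53.7,"dy":-53.5,"dz":0,"wx":0,"wy":0,"wz":22.6,"fingers":1}
    - {"dx":53.7,"dy":-53.5,"dz":0,"wx":0,"wy":0,"wz":22.6,"fingers":1}
    - {"dx":53.7,"dy":-53.5,"dz":0,"wx":0,"wy":0,"wz":22.6,"fingers":1}
    - {"dx":53.7,"dy":-53.5,"dz":0,"wx":0,"wy":0,"wz":22.6,"fingers":1}
    - {"dx":53.7,"dy":-53.5,"dz":0,"wx":0,"wy":0,"wz":22.6,"fingers":1}
    - {"dx":53.7,"dy":-53.5,"dz":0,"wx":0,"wy":0,"wz":22.6,"fingers":1}
    - {"dx":53.7,"dy":-53.5,"dz":0,"wx":0,"wy":0,"wz":22.6,"fingers":1}
    - {"dx":53.7,"dy":-53.5,"dz":0,"wx":0,"wy":0,"wz":22.6,"fingers":1}
    - {"dx":53.7,"dy":-53.5,"dz":0,"wx":0,"wy":0,"wz":22.6,"fingers":1}
    - {"dx":53.7,"dy":-53.5,"dz":0,"wx":0,"wy":0,"wz":22.6,"fingers":1}
    - {"dx":53.7,"dy":-53.5,"dz":0,"wx":0,"wy":0,"wz":22.6,"fingers":1}
    - {"dx":53.7,"dy":-53.5,"dz":0,"wx":0,"wy":0,"wz":22.6,"fingers":1}
    - {"dx":53.7,"dy":-53.5,"dz":0,"wx":0,"wy":0,"wz":22.6,"fingers":1}
    - {"dx":53.7,"dy":-53.5,"dz":0,"wx":0,"wy":0,"wz":22.6,"fingers":1}

```text
clock: 2.1
tcp_pos: [0.6457, 0.1491, 0.2188]
tcp_rot: [[0.99, -0.14, -0.001], [-0.14, -0.99, -0.0], [-0.001, 0.0, -1.0]]
wrist_force: [-0.9, -0.8, -0.3]
finger_gap: 0.0939
```

```bash
python3 go.py .648 .1494 .07 -8.3
```

```text
d cm [ 0.24 -0.07 14.88] w [0.03 0.06 0.24]
clk 2.1 [0.6457 0.1491 0.2188] yaw -8.06 F [-0.9 -0.8 -0.3] gap 0.0939
```

```bash
python3 - <<'E'
from h import *
snap('side','side1');snap('top','top1')
E
python3 go.py .648 .1494 .07 -8.3
```

```text
d cm [ 0.2  -0.18 14.94] w [0.04 0.01 0.15]
clk 2.2 [0.6458 0.148  0.2194] yaw -8.15 F [-0.2 -0.3 -0.1] gap 0.0939
```

View pics/side1.png

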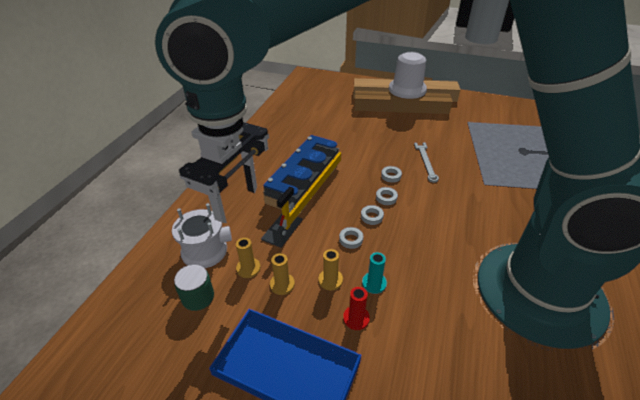

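The gripper is open and hovers over the first bush, with nothing disturbed. Now I descend on it.

Emit:
carry_out:
  targets:
    - {"dx":0.2,"dy":-0.1,"dz":4,"wx":0,"wy":0,"wz":0,"fingers":1}
    - {"dx":0.2,"dy":-0.1,"dz":8,"wx":0,"wy":0,"wz":0,"fingers":1}
    - {"dx":0.2,"dy":-0.1,"dz":12,"wx":0,"wy":0,"wz":0,"fingers":1}
    - {"dx":0.2,"dy":-0.1,"dz":14.9,"wx":0,"wy":0,"wz":0,"fingers":1}
    - {"dx":0.2,"dy":-0.1,"dz":14.9,"wx":0,"wy":0,"wz":0,"fingers":1}
    - {"dx":0.2,"dy":-0.1,"dz":14.9,"wx":0,"wy":0,"wz":0,"fingers":1}

```text
clock: 2.8
tcp_pos: [0.6484, 0.1493, 0.0715]
tcp_rot: [[0.99, -0.141, 0.0], [-0.141, -0.99, -0.0], [0.0, -0.0, -1.0]]
wrist_force: [0.8, 0.6, 0.3]
finger_gap: 0.0942
```

```bash
python3 - <<'E'
from h import *
for n in('side','top'):
    im,d=snap(n,n+'2'); x,y=(170,130) if n=='side' else (180,80)
    cv2.imwrite(f'pics/{n}2c.png',cv2.resize(im[y:y+180,x:x+200,::-1],None,fx=3,fy=3))
E
python3 go.py .648 .1494 .07 -8.3
```

```text
d cm [-0.11  0.07  0.27] w [-0.06 -0.15  0.2 ]
clk 2.9 [0.6492 0.1499 0.0728] yaw -8.10 F [-0.3  0.2 -0.7] gap 0.0939
```

View pics/side2c.png

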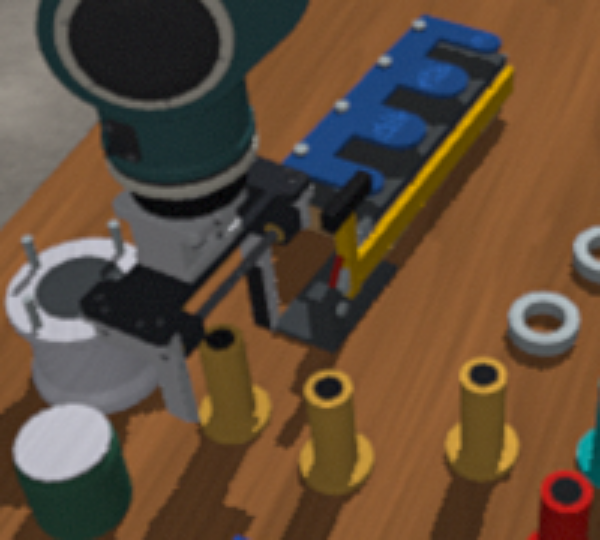

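The fingers straddle the first bush at crop (225,380), clear of the housing and the handle. Closing now.

Emit:
carry_out:
  targets:
    - {"dx":0,"dy":0,"dz":0,"wx":0,"wy":0,"wz":0,"fingers":0.2}
    - {"dx":0,"dy":0,"dz":0,"wx":0,"wy":0,"wz":0,"fingers":0.2}
    - {"dx":0,"dy":0,"dz":0,"wx":0,"wy":0,"wz":0,"fingers":0.2}
    - {"dx":0,"dy":0,"dz":0,"wx":0,"wy":0,"wz":0,"fingers":0.2}
    - {"dx":0,"dy":0,"dz":0,"wx":0,"wy":0,"wz":0,"fingers":0.2}
    - {"dx":0,"dy":0,"dz":0,"wx":0,"wy":0,"wz":0,"fingers":0.2}
  force: 35

```text
clock: 3.5
tcp_pos: [0.6481, 0.15, 0.0705]
tcp_rot: [[0.99, -0.14, -0.0], [-0.14, -0.99, 0.0], [-0.0, -0.0, -1.0]]
wrist_force: [0.7, -0.3, 0.6]
finger_gap: 0.0491
```

Emit:
carry_out:
  targets:
    - {"dx":0,"dy":0,"dz":0,"wx":0,"wy":0,"wz":0,"fingers":0.2}
    - {"dx":0,"dy":0,"dz":0,"wx":0,"wy":0,"wz":0,"fingers":0.2}
    - {"dx":0,"dy":0,"dz":0,"wx":0,"wy":0,"wz":0,"fingers":0.2}
    - {"dx":0,"dy":0,"dz":0,"wx":0,"wy":0,"wz":0,"fingers":0.2}
    - {"dx":0,"dy":0,"dz":0,"wx":0,"wy":0,"wz":0,"fingers":0.2}

```text
clock: 4.0
tcp_pos: [0.648, 0.1499, 0.0703]
tcp_rot: [[0.99, -0.141, -0.0], [-0.141, -0.99, -0.0], [-0.0, 0.0, -1.0]]
wrist_force: [-0.6, -0.9, -1.4]
finger_gap: 0.0337
```

```bash
python3 go.py .5432 -.0848 .225 -8.3
```

```text
d cm [ -7.08  24.71 -15.46] w [0.01 0.01 0.22]
clk 4.0 [0.648  0.1499 0.0703] yaw -8.08 F [-0.6 -0.9 -1.4] gap 0.0337
```

Emit:
carry_out:
  targets:
    - {"dx":0,"dy":0,"dz":-3,"wx":0,"wy":0,"wz":0,"fingers":0.2}
    - {"dx":0,"dy":0,"dz":-7,"wx":0,"wy":0,"wz":0,"fingers":0.2}
    - {"dx":0,"dy":0,"dz":-11,"wx":0,"wy":0,"wz":0,"fingers":0.2}
    - {"dx":0,"dy":0,"dz":-15.5,"wx":0,"wy":0,"wz":0.2,"fingers":0.2}
    - {"dx":0,"dy":0,"dz":-15.5,"wx":0,"wy":0,"wz":0.2,"fingers":0.2}
    - {"dx":-1.4,"dy":4.8,"dz":-15.5,"wx":0,"wy":0,"wz":0.2,"fingers":0.2}
    - {"dx":-2.8,"dy":9.6,"dz":-15.5,"wx":0,"wy":0,"wz":0.2,"fingers":0.2}
    - {"dx":-4.2,"dy":14.4,"dz":-15.5,"wx":0,"wy":0,"wz":0.2,"fingers":0.2}
    - {"dx":-5.6,"dy":19.2,"dz":-15.5,"wx":0,"wy":0,"wz":0.2,"fingers":0.2}
    - {"dx":-7.1,"dy":23.5,"dz":-15.5,"wx":0,"wy":0,"wz":0.2,"fingers":0.2}
    - {"dx":-7.1,"dy":24.7,"dz":-15.5,"wx":0,"wy":0,"wz":0.2,"fingers":0.2}
    - {"dx":-7.1,"dy":24.7,"dz":-12,"wx":0,"wy":0,"wz":0.2,"fingers":0.2}
    - {"dx":-7.1,"dy":24.7,"dz":-9,"wx":0,"wy":0,"wz":0.2,"fingers":0.2}
    - {"dx":-7.1,"dy":24.7,"dz":-6.7,"wx":0,"wy":0,"wz":0.2,"fingers":0.2}
    - {"dx":-7.1,"dy":24.7,"dz":-6.7,"wx":0,"wy":0,"wz":0.2,"fingers":0.2}
    - {"dx":-7.1,"dy":24.7,"dz":-6.7,"wx":0,"wy":0,"wz":0.2,"fingers":0.2}

```text
clock: 5.6
tcp_pos: [0.5431, -0.0842, 0.1375]
tcp_rot: [[0.99, -0.144, -0.001], [-0.144, -0.99, 0.0], [-0.001, -0.0, -1.0]]
wrist_force: [-0.4, -0.4, -3.6]
finger_gap: 0.0335
```

```bash
python3 - <<'E'
from h import *
for n in('side','top'):
    im,d=snap(n,n+'3'); x,y=(210,80) if n=='side' else (250,80)
    cv2.imwrite(f'pics/{n}3c.png',cv2.resize(im[y:y+180,x:x+200,::-1],None,fx=3,fy=3))
E
python3 go.py .5432 -.0848 .1345 -8.3
```

```text
d cm [-0.05  0.04  0.41] w [-0.01 -0.08  0.04]
clk 5.7 [ 0.5438 -0.0844  0.1386] yaw -8.26 F [ 0.1  0.8 -4.4] gap 0.0335
```

View pics/side3c.png

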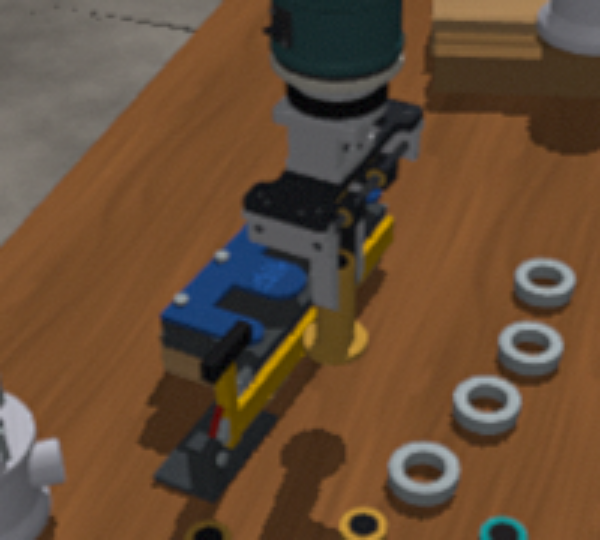

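View pics/top3c.png

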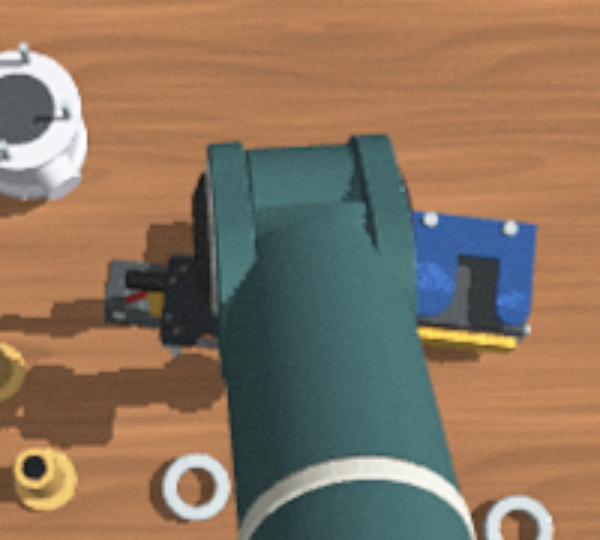

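```bash
cat > fitb.py <<'E'
from h import *
from scipy.optimize import least_squares
def barrel(n,z,c,zlo,zhi):
    P=cloud(n,z['d']);h=masks(z['im'])
    m=(np.hypot(P[...,0]-c[0],P[...,1]-c[1])<.035)&(P[...,2]>zlo)&(P[...,2]<zhi)&(abs(h[...,0].astype(int)-19)<6)&(h[...,1]>90)
    m=cv2.erode(m.astype(np.uint8),np.ones((1,3)))>0
    Q=P[m][:,:2]
    r=least_squares(lambda p:np.hypot(*(Q-p).T)-.017,c,loss='soft_l1',f_scale=.001)
    return r.x,len(Q),np.sqrt(np.mean(r.fun**2))
E
python3 - <<'E'
from fitb import *
np.set_printoptions(precision=4,suppress=True)
z=np.load('pics/side3.npz')
for off in(.0,):
    b=.068
    print(barrel('side',z,(.545,-.085),b+.014,b+.05))
z0=np.load('pics/side0.npz')
print(barrel('side',z0,(.65,.15),.015,.085),barrel('side',z0,(.556,.167),.015,.085))
# flange extremes
P=cloud('side',z['d']);h=masks(z['im'])
m=(np.hypot(P[...,0]-.545,P[...,1]+.085)<.05)&(abs(h[...,0].astype(int)-19)<6)&(h[...,1]>90)&(P[...,2]<.09)&(P[...,2]>.06)
v,u=np.where(m);print(u.min(),u.max(),v.min(),v.max(),P[m].min(0),P[m].max(0))
F=P[m];T=F[(abs(F[:,2]-.0775)<.003)];print(len(T),np.median(T[:,2]))
E
```

```text
(array([ 0.5472, -0.0849]), 101, np.float64(0.0012332337481240695))
(array([0.6512, 0.1477]), 247, np.float64(0.0009619379321087403)) (array([0.5576, 0.1653]), 251, np.float64(0.0007263278262660673))
311 331 187 201 [ 0.5192 -0.1071  0.0676] [ 0.5745 -0.0557  0.0896]
130 0.07649952862586595
```

Emit:
carry_out:
  targets:
    - {"dx":0,"dy":0,"dz":0.35,"wx":0,"wy":0,"wz":0,"fingers":0.2}
    - {"dx":0,"dy":0,"dz":0.35,"wx":0,"wy":0,"wz":0,"fingers":0.2}
    - {"dx":1.5,"dy":0,"dz":0.35,"wx":0,"wy":0,"wz":0,"fingers":0.2}
    - {"dx":2.5,"dy":0,"dz":0.35,"wx":0,"wy":0,"wz":0,"fingers":0.2}
    - {"dx":3.5,"dy":0,"dz":0.35,"wx":0,"wy":0,"wz":0,"fingers":0.2}
    - {"dx":4.2,"dy":0,"dz":0.35,"wx":0,"wy":0,"wz":0,"fingers":0.2}
    - {"dx":4.5,"dy":0,"dz":0.35,"wx":0,"wy":0,"wz":0,"fingers":0.2}
    - {"dx":4.5,"dy":0,"dz":0.35,"wx":0,"wy":0,"wz":0,"fingers":0.2}

```text
clock: 6.5
tcp_pos: [0.5877, -0.091, 0.1338]
tcp_rot: [[0.99, -0.144, -0.0], [-0.144, -0.99, 0.0], [-0.0, -0.0, -1.0]]
wrist_force: [0.6, -0.6, -4.8]
finger_gap: 0.0334
```

Emit:
carry_out:
  targets:
    - {"dx":0.4,"dy":0,"dz":0,"wx":0,"wy":0,"wz":0,"fingers":0.2}
    - {"dx":0.8,"dy":0,"dz":0,"wx":0,"wy":0,"wz":0,"fingers":0.2}
    - {"dx":1.2,"dy":0,"dz":0,"wx":0,"wy":0,"wz":0,"fingers":0.2}
    - {"dx":1.6,"dy":0,"dz":0,"wx":0,"wy":0,"wz":0,"fingers":0.2}
    - {"dx":1.6,"dy":0,"dz":0,"wx":0,"wy":0,"wz":0,"fingers":0.2}

```text
clock: 7.0
tcp_pos: [0.6039, -0.0934, 0.1339]
tcp_rot: [[0.99, -0.144, 0.0], [-0.144, -0.99, 0.0], [0.0, -0.0, -1.0]]
wrist_force: [-0.7, -0.3, -4.9]
finger_gap: 0.0336
```

Emit:
carry_out:
  targets:
    - {"dx":0.4,"dy":0,"dz":0,"wx":0,"wy":0,"wz":0,"fingers":0.2}
    - {"dx":0.8,"dy":0,"dz":0,"wx":0,"wy":0,"wz":0,"fingers":0.2}
    - {"dx":1.2,"dy":0,"dz":0,"wx":0,"wy":0,"wz":0,"fingers":0.2}
    - {"dx":1.6,"dy":0,"dz":0,"wx":0,"wy":0,"wz":0,"fingers":0.2}
    - {"dx":1.6,"dy":0,"dz":0,"wx":0,"wy":0,"wz":0,"fingers":0.2}

```text
clock: 7.5
tcp_pos: [0.6197, -0.0957, 0.1338]
tcp_rot: [[0.99, -0.144, 0.0], [-0.144, -0.99, 0.0], [0.0, -0.0, -1.0]]
wrist_force: [0.1, -0.2, -4.9]
finger_gap: 0.0333
```

Emit:
carry_out:
  targets:
    - {"dx":0.4,"dy":0,"dz":0,"wx":0,"wy":0,"wz":0,"fingers":0.2}
    - {"dx":0.8,"dy":0,"dz":0,"wx":0,"wy":0,"wz":0,"fingers":0.2}
    - {"dx":1.2,"dy":0,"dz":0,"wx":0,"wy":0,"wz":0,"fingers":0.2}
    - {"dx":1.5,"dy":0,"dz":0,"wx":0,"wy":0,"wz":0,"fingers":0.2}
    - {"dx":1.5,"dy":0,"dz":0,"wx":0,"wy":0,"wz":0,"fingers":0.2}

```text
clock: 8.0
tcp_pos: [0.6345, -0.0978, 0.1338]
tcp_rot: [[0.99, -0.144, -0.0], [-0.144, -0.99, 0.0], [-0.0, -0.0, -1.0]]
wrist_force: [-0.4, -0.3, -4.3]
finger_gap: 0.0334
```

Emit:
carry_out:
  targets:
    - {"dx":0.1,"dy":0,"dz":0,"wx":0,"wy":0,"wz":0,"fingers":0.2}
    - {"dx":0.2,"dy":0,"dz":0,"wx":0,"wy":0,"wz":0,"fingers":0.2}
    - {"dx":0.3,"dy":0,"dz":0,"wx":0,"wy":0,"wz":0,"fingers":0.2}
    - {"dx":0.3,"dy":0,"dz":0,"wx":0,"wy":0,"wz":0,"fingers":0.2}

```text
clock: 8.4
tcp_pos: [0.6372, -0.0982, 0.1339]
tcp_rot: [[0.99, -0.144, -0.0], [-0.144, -0.99, 0.0], [-0.0, -0.0, -1.0]]
wrist_force: [-0.2, 0.2, -3.9]
finger_gap: 0.0336
```

Emit:
carry_out:
  targets:
    - {"dx":0.1,"dy":0,"dz":0,"wx":0,"wy":0,"wz":0,"fingers":0.2}
    - {"dx":0.2,"dy":0,"dz":0,"wx":0,"wy":0,"wz":0,"fingers":0.2}
    - {"dx":0.2,"dy":0,"dz":0,"wx":0,"wy":0,"wz":0,"fingers":0.2}

```text
clock: 8.7
tcp_pos: [0.6383, -0.0984, 0.1338]
tcp_rot: [[0.99, -0.144, -0.002], [-0.144, -0.99, 0.0], [-0.002, 0.0, -1.0]]
wrist_force: [-8.1, 0.9, 0.1]
finger_gap: 0.0334
```

Emit:
carry_out:
  targets:
    - {"dx":0.1,"dy":0,"dz":0,"wx":0,"wy":0,"wz":0,"fingers":0.2}
    - {"dx":0.2,"dy":0,"dz":0,"wx":0,"wy":0,"wz":0,"fingers":0.2}
    - {"dx":0.2,"dy":0,"dz":0,"wx":0,"wy":0,"wz":0,"fingers":0.2}

```text
clock: 9.0
tcp_pos: [0.6399, -0.0986, 0.1338]
tcp_rot: [[0.99, -0.144, -0.003], [-0.144, -0.99, 0.0], [-0.003, 0.0, -1.0]]
wrist_force: [-9.7, 1.6, 1.7]
finger_gap: 0.0335
```

Emit:
carry_out:
  targets:
    - {"dx":-0.1,"dy":0,"dz":0.1,"wx":0,"wy":0,"wz":0,"fingers":0.2}
    - {"dx":-0.1,"dy":0,"dz":0.2,"wx":0,"wy":0,"wz":0,"fingers":0.2}
    - {"dx":-0.1,"dy":0,"dz":0.3,"wx":0,"wy":0,"wz":0,"fingers":0.2}
    - {"dx":-0.1,"dy":0,"dz":0.3,"wx":0,"wy":0,"wz":0,"fingers":0.2}

```text
clock: 9.4
tcp_pos: [0.6394, -0.0986, 0.1307]
tcp_rot: [[0.99, -0.144, -0.002], [-0.144, -0.99, 0.0], [-0.002, 0.0, -1.0]]
wrist_force: [-4.9, 0.2, -1.9]
finger_gap: 0.0332
```

Emit:
carry_out:
  targets:
    - {"dx":0,"dy":0,"dz":0.1,"wx":0,"wy":0,"wz":0,"fingers":0.2}
    - {"dx":0,"dy":0,"dz":0.15,"wx":0,"wy":0,"wz":0,"fingers":0.2}
    - {"dx":0,"dy":0,"dz":0.15,"wx":0,"wy":0,"wz":0,"fingers":0.2}

```text
clock: 9.7
tcp_pos: [0.6396, -0.0986, 0.1305]
tcp_rot: [[0.99, -0.144, -0.001], [-0.144, -0.99, -0.0], [-0.001, 0.0, -1.0]]
wrist_force: [-13.5, 2.4, 15.3]
finger_gap: 0.0333
```

Emit:
carry_out:
  targets:
    - {"dx":0,"dy":0,"dz":0.1,"wx":0,"wy":0,"wz":0,"fingers":0.7}
    - {"dx":0,"dy":0,"dz":0.1,"wx":0,"wy":0,"wz":0,"fingers":0.7}
    - {"dx":0,"dy":0,"dz":0.1,"wx":0,"wy":0,"wz":0,"fingers":0.7}
    - {"dx":0,"dy":0,"dz":0.1,"wx":0,"wy":0,"wz":0,"fingers":0.7}
    - {"dx":0,"dy":0,"dz":0,"wx":0,"wy":0,"wz":0,"fingers":0.7}
    - {"dx":0,"dy":0,"dz":-4,"wx":0,"wy":0,"wz":0,"fingers":0.7}
    - {"dx":0,"dy":0,"dz":-8,"wx":0,"wy":0,"wz":0,"fingers":0.7}
    - {"dx":0,"dy":0,"dz":-9,"wx":0,"wy":0,"wz":0,"fingers":0.7}
    - {"dx":-9,"dy":-24,"dz":-9,"wx":0,"wy":0,"wz":0,"fingers":0.9}
    - {"dx":-9,"dy":-24,"dz":-9,"wx":0,"wy":0,"wz":0,"fingers":0.9}
    - {"dx":-9,"dy":-24,"dz":-9,"wx":0,"wy":0,"wz":0,"fingers":0.9}
    - {"dx":-9,"dy":-24,"dz":-9,"wx":0,"wy":0,"wz":0,"fingers":0.9}
    - {"dx":-9,"dy":-24,"dz":-9,"wx":0,"wy":0,"wz":0,"fingers":0.9}
    - {"dx":-9,"dy":-24,"dz":-9,"wx":0,"wy":0,"wz":0,"fingers":0.9}
    - {"dx":-9,"dy":-24,"dz":-9,"wx":0,"wy":0,"wz":0,"fingers":0.9}

```text
clock: 11.2
tcp_pos: [0.5851, 0.1534, 0.2194]
tcp_rot: [[0.99, -0.141, -0.0], [-0.141, -0.99, 0.0], [-0.0, -0.0, -1.0]]
wrist_force: [0.6, -0.5, 0.6]
finger_gap: 0.0846
```

```bash
python3 - <<'E'
from h import *
for n in('side','top'):
    im,d=snap(n,n+'4'); x,y=(170,110) if n=='side' else (230,100)
    cv2.imwrite(f'pics/{n}4c.png',cv2.resize(im[y:y+200,x:x+240,::-1],None,fx=2.5,fy=2.5))
E
python3 go.py .5545 .1669 .07 -8.3
```

```text
d cm [-3.35 -1.19 14.92] w [ 0.03  0.   -0.05]
clk 11.3 [0.586  0.1504 0.2192] yaw -8.35 F [ 0.2 -0.6  0.2] gap 0.0847
```

View pics/side4c.png

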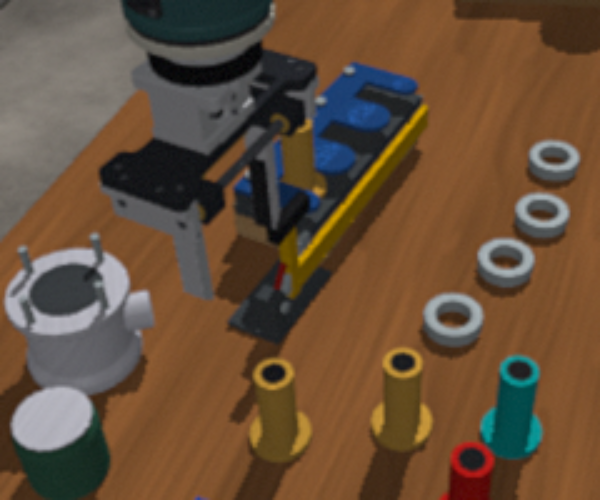

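View pics/top4c.png

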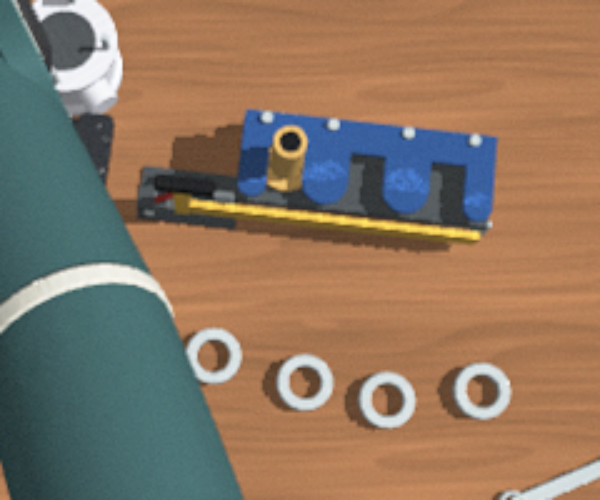

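The first bush stands upright in slot 2 (top crop (288,160)), with the barrel against the closed end. Next I check how far home it is in numbers, and go to bush B.

```bash
cat > home.py <<'E'
from h import *
import sys
def car(p):
    a=np.radians(-8.3);R=np.array([[np.cos(a),-np.sin(a)],[np.sin(a),np.cos(a)]])
    return R.T@(np.array(p)-[.6251,-.1816])*1000
def rim(n,tag):
    z=np.load(f'pics/{tag}.npz');P=cloud(n,z['d']);h=masks(z['im'])
    m=((P[...,2]>.135)&(P[...,2]<.165)&(abs(h[...,0].astype(int)-20)<7)&(h[...,1]>70)).astype(np.uint8)
    for c in cv2.findContours(m,0,1)[0]:
        if cv2.contourArea(c)<40: continue
        e=cv2.fitEllipse(c); w=ray(n,*e[0],.15); print(n,e[0],e[1],w,car(w[:2]), P[m>0][:,2].max())
if __name__=='__main__': rim(sys.argv[1],sys.argv[2])
E
python3 home.py top top4; python3 home.py side side4
```

```text
top (345.7702331542969, 157.48045349121094) (12.617512702941895, 13.83987045288086) [ 0.6349802  -0.09737017  0.15      ] [-2.38238545 84.77385269] 0.15481808351313875
side (289.1450500488281, 163.41790771484375) (7.695052623748779, 12.982434272766113) [ 0.6303885  -0.08384435  0.15      ] [-8.87852727 97.49516699] 0.16497737325089068
side (406.6293029785156, 2.2751779556274414) (43.498050689697266, 75.52356719970703) [ 0.57679794 -1.49788002  0.15      ] [  142.21704462 -1309.46572467] 0.16497737325089068
```

Emit:
carry_out:
  targets:
    - {"dx":-3.35,"dy":-1.2,"dz":1,"wx":0,"wy":0,"wz":0,"fingers":1}
    - {"dx":-3.35,"dy":-1.2,"dz":5,"wx":0,"wy":0,"wz":0,"fingers":1}
    - {"dx":-3.35,"dy":-1.2,"dz":8,"wx":0,"wy":0,"wz":0,"fingers":1}
    - {"dx":-3.35,"dy":-1.2,"dz":12,"wx":0,"wy":0,"wz":0,"fingers":1}
    - {"dx":-3.35,"dy":-1.2,"dz":14.9,"wx":0,"wy":0,"wz":0,"fingers":1}
    - {"dx":-3.35,"dy":-1.2,"dz":14.9,"wx":0,"wy":0,"wz":0,"fingers":1}
    - {"dx":-3.35,"dy":-1.2,"dz":14.9,"wx":0,"wy":0,"wz":0,"fingers":1}

```text
clock: 12.0
tcp_pos: [0.5547, 0.1674, 0.071]
tcp_rot: [[0.989, -0.145, -0.0], [-0.145, -0.989, -0.0], [-0.0, 0.0, -1.0]]
wrist_force: [-0.6, 0.1, 0.5]
finger_gap: 0.0937
```

```bash
python3 - <<'E'
from h import *
for n in('side',):
    im,d=snap(n,n+'5'); x,y=(170,150) if n=='side' else (230,100)
    cv2.imwrite(f'pics/{n}5c.png',cv2.resize(im[y:y+200,x:x+240,::-1],None,fx=2.5,fy=2.5))
E
python3 go.py .5545 .1669 .07 -8.3
```

```text
d cm [-0.05  0.1   0.19] w [-0.03 -0.07 -0.05]
clk 12.1 [0.5552 0.1679 0.0719] yaw -8.35 F [-0.5 -0.1  0.2] gap 0.0942
```

View pics/side5c.png

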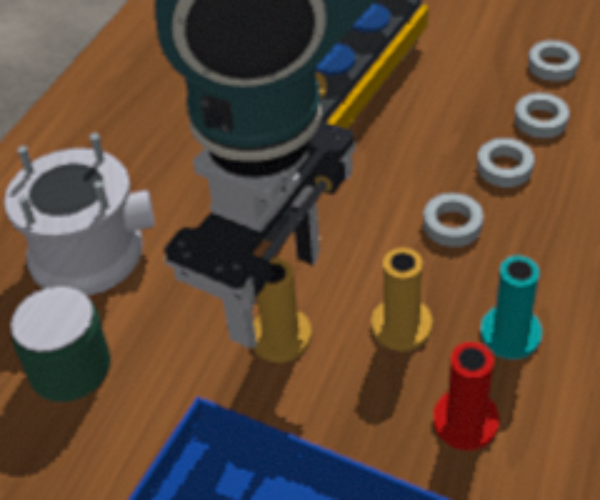

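Emit:
carry_out:
  targets:
    - {"dx":0,"dy":0,"dz":0,"wx":0,"wy":0,"wz":0,"fingers":0.2}
    - {"dx":0,"dy":0,"dz":0,"wx":0,"wy":0,"wz":0,"fingers":0.2}
    - {"dx":0,"dy":0,"dz":0,"wx":0,"wy":0,"wz":0,"fingers":0.2}
    - {"dx":0,"dy":0,"dz":0,"wx":0,"wy":0,"wz":0,"fingers":0.2}
    - {"dx":0,"dy":0,"dz":0,"wx":0,"wy":0,"wz":0,"fingers":0.2}
    - {"dx":0,"dy":0,"dz":0,"wx":0,"wy":0,"wz":0,"fingers":0.2}
    - {"dx":0,"dy":0,"dz":0,"wx":0,"wy":0,"wz":0,"fingers":0.2}
    - {"dx":0,"dy":0,"dz":0,"wx":0,"wy":0,"wz":0,"fingers":0.2}
    - {"dx":0,"dy":0,"dz":0,"wx":0,"wy":0,"wz":0,"fingers":0.2}
    - {"dx":0,"dy":0,"dz":0,"wx":0,"wy":0,"wz":0,"fingers":0.2}
    - {"dx":0,"dy":0,"dz":0,"wx":0,"wy":0,"wz":0,"fingers":0.2}

```text
clock: 13.15
tcp_pos: [0.554, 0.1684, 0.0703]
tcp_rot: [[0.99, -0.144, -0.0], [-0.144, -0.99, -0.0], [-0.0, 0.0, -1.0]]
wrist_force: [0.0, -0.8, -2.6]
finger_gap: 0.0332
```

```bash
python3 - <<'E'
import numpy as np
a=np.radians(-8.3);R=np.array([[np.cos(a),-np.sin(a)],[np.sin(a),np.cos(a)]])
for s in(-85.5,-.5,84.5): print(s,[(R@[x/1000,s/1000]+[.6251,-.1816]).round(4) for x in(-95,1.5)])
E
python3 go.py .531 -.1684 .225 -8.3
```

```text
-85.5 [array([ 0.5188, -0.2525]), array([ 0.6142, -0.2664])]
-0.5 [array([ 0.531 , -0.1684]), array([ 0.6265, -0.1823])]
84.5 [array([ 0.5433, -0.0843]), array([ 0.6388, -0.0982])]
d cm [  2.57  33.66 -15.47] w [0.01 0.02 0.02]
clk 13.2 [0.554  0.1684 0.0703] yaw -8.28 F [ 0.  -0.8 -2.6] gap 0.0332
```

Emit:
carry_out:
  targets:
    - {"dx":0,"dy":0,"dz":-3,"wx":0,"wy":0,"wz":0,"fingers":0.2}
    - {"dx":0,"dy":0,"dz":-7,"wx":0,"wy":0,"wz":0,"fingers":0.2}
    - {"dx":0,"dy":0,"dz":-11,"wx":0,"wy":0,"wz":0,"fingers":0.2}
    - {"dx":0,"dy":0,"dz":-15.5,"wx":0,"wy":0,"wz":0,"fingers":0.2}
    - {"dx":0,"dy":4.8,"dz":-15.5,"wx":0,"wy":0,"wz":0,"fingers":0.2}
    - {"dx":0.5,"dy":9.6,"dz":-15.5,"wx":0,"wy":0,"wz":0,"fingers":0.2}
    - {"dx":1,"dy":14.4,"dz":-15.5,"wx":0,"wy":0,"wz":0,"fingers":0.2}
    - {"dx":1.5,"dy":19.2,"dz":-15.5,"wx":0,"wy":0,"wz":0,"fingers":0.2}
    - {"dx":2,"dy":24,"dz":-15.5,"wx":0,"wy":0,"wz":0,"fingers":0.2}
    - {"dx":2.5,"dy":28.8,"dz":-15.5,"wx":0,"wy":0,"wz":0,"fingers":0.2}
    - {"dx":2.6,"dy":32.5,"dz":-15.5,"wx":0,"wy":0,"wz":0,"fingers":0.2}
    - {"dx":2.6,"dy":33.7,"dz":-14,"wx":0,"wy":0,"wz":0,"fingers":0.2}
    - {"dx":2.6,"dy":33.7,"dz":-11,"wx":0,"wy":0,"wz":0,"fingers":0.2}
    - {"dx":2.6,"dy":33.7,"dz":-8,"wx":0,"wy":0,"wz":0,"fingers":0.2}
    - {"dx":2.6,"dy":33.7,"dz":-6.4,"wx":0,"wy":0,"wz":0,"fingers":0.2}
    - {"dx":2.6,"dy":33.7,"dz":-6.4,"wx":0,"wy":0,"wz":0,"fingers":0.2}
    - {"dx":2.6,"dy":33.7,"dz":-6.4,"wx":0,"wy":0,"wz":0,"fingers":0.2}
    - {"dx":2.6,"dy":33.7,"dz":-6.4,"wx":0,"wy":0,"wz":0,"fingers":0.2}

```text
clock: 14.95
tcp_pos: [0.532, -0.1686, 0.1355]
tcp_rot: [[0.99, -0.144, 0.001], [-0.144, -0.99, -0.0], [0.001, 0.0, -1.0]]
wrist_force: [0.3, -0.4, -3.9]
finger_gap: 0.0337
```

```bash
python3 go.py .531 -.1684 .134 -8.3
```

```text
d cm [-0.1  -0.    0.15] w [ 0.   -0.08  0.05]
clk 14.9 [ 0.532  -0.1686  0.1355] yaw -8.25 F [ 0.3 -0.4 -3.9] gap 0.0337
```

Emit:
carry_out:
  targets:
    - {"dx":1.5,"dy":0,"dz":0.1,"wx":0,"wy":0,"wz":0,"fingers":0.2}
    - {"dx":3,"dy":0,"dz":0.1,"wx":0,"wy":0,"wz":0,"fingers":0.2}
    - {"dx":4,"dy":0,"dz":0.1,"wx":0,"wy":0,"wz":0,"fingers":0.2}
    - {"dx":4.5,"dy":0,"dz":0.1,"wx":0,"wy":0,"wz":0,"fingers":0.2}
    - {"dx":5,"dy":0,"dz":0.1,"wx":0,"wy":0,"wz":0,"fingers":0.2}
    - {"dx":5.5,"dy":0,"dz":0.1,"wx":0,"wy":0,"wz":0,"fingers":0.2}
    - {"dx":6,"dy":0,"dz":0.1,"wx":0,"wy":0,"wz":0,"fingers":0.2}
    - {"dx":6,"dy":0,"dz":0.1,"wx":0,"wy":0,"wz":0,"fingers":0.2}

```text
clock: 15.75
tcp_pos: [0.5911, -0.1774, 0.1334]
tcp_rot: [[0.99, -0.144, 0.0], [-0.144, -0.99, 0.0], [0.0, -0.0, -1.0]]
wrist_force: [-0.4, 0.3, -3.8]
finger_gap: 0.0335
```

Emit:
carry_out:
  targets:
    - {"dx":0.4,"dy":0,"dz":0,"wx":0,"wy":0,"wz":0,"fingers":0.2}
    - {"dx":0.8,"dy":0,"dz":0,"wx":0,"wy":0,"wz":0,"fingers":0.2}
    - {"dx":1.2,"dy":0,"dz":0,"wx":0,"wy":0,"wz":0,"fingers":0.2}
    - {"dx":1.6,"dy":0,"dz":0,"wx":0,"wy":0,"wz":0,"fingers":0.2}
    - {"dx":1.6,"dy":0,"dz":0,"wx":0,"wy":0,"wz":0,"fingers":0.2}

```text
clock: 16.25
tcp_pos: [0.6071, -0.1797, 0.1334]
tcp_rot: [[0.99, -0.144, 0.0], [-0.144, -0.99, 0.0], [0.0, -0.0, -1.0]]
wrist_force: [0.5, -0.9, -3.9]
finger_gap: 0.0335
```

Emit:
carry_out:
  targets:
    - {"dx":0.4,"dy":0,"dz":0,"wx":0,"wy":0,"wz":0,"fingers":0.2}
    - {"dx":0.8,"dy":0,"dz":0,"wx":0,"wy":0,"wz":0,"fingers":0.2}
    - {"dx":1.2,"dy":0,"dz":0,"wx":0,"wy":0,"wz":0,"fingers":0.2}
    - {"dx":1.6,"dy":0,"dz":0,"wx":0,"wy":0,"wz":0,"fingers":0.2}
    - {"dx":1.8,"dy":0,"dz":0,"wx":0,"wy":0,"wz":0,"fingers":0.2}
    - {"dx":1.8,"dy":0,"dz":0,"wx":0,"wy":0,"wz":0,"fingers":0.2}

```text
clock: 16.85
tcp_pos: [0.6246, -0.1822, 0.1334]
tcp_rot: [[0.99, -0.144, -0.0], [-0.144, -0.99, 0.0], [-0.0, -0.0, -1.0]]
wrist_force: [0.0, -0.4, -3.7]
finger_gap: 0.0334
```

Emit:
carry_out:
  targets:
    - {"dx":0.1,"dy":0,"dz":0,"wx":0,"wy":0,"wz":0,"fingers":0.2}
    - {"dx":0.2,"dy":0,"dz":0,"wx":0,"wy":0,"wz":0,"fingers":0.2}
    - {"dx":0.2,"dy":0,"dz":0,"wx":0,"wy":0,"wz":0,"fingers":0.2}

```text
clock: 17.15
tcp_pos: [0.6259, -0.1826, 0.1334]
tcp_rot: [[0.99, -0.144, -0.001], [-0.144, -0.99, 0.0], [-0.001, 0.0, -1.0]]
wrist_force: [-2.9, 1.0, -1.6]
finger_gap: 0.0332
```

Contact. I lower it onto the deck while pressing lightly home.

Emit:
carry_out:
  targets:
    - {"dx":0.1,"dy":0,"dz":0.1,"wx":0,"wy":0,"wz":0,"fingers":0.2}
    - {"dx":0.1,"dy":0,"dz":0.2,"wx":0,"wy":0,"wz":0,"fingers":0.2}
    - {"dx":0.1,"dy":0,"dz":0.3,"wx":0,"wy":0,"wz":0,"fingers":0.2}
    - {"dx":0.1,"dy":0,"dz":0.35,"wx":0,"wy":0,"wz":0,"fingers":0.2}
    - {"dx":0.1,"dy":0,"dz":0.35,"wx":0,"wy":0,"wz":0,"fingers":0.2}

```text
clock: 17.65
tcp_pos: [0.6266, -0.1828, 0.1304]
tcp_rot: [[0.99, -0.144, -0.002], [-0.144, -0.99, -0.0], [-0.002, 0.0, -1.0]]
wrist_force: [-11.5, 1.3, 8.0]
finger_gap: 0.0333
```

```bash
python3 go.py .4543 .1208 .2195 -8.3
```

```text
d cm [-21.44 -27.56  -8.89] w [0.02 0.09 0.01]
clk 17.6 [ 0.6266 -0.1828  0.1304] yaw -8.29 F [-11.5   1.3   8. ] gap 0.0333
```

Emit:
carry_out:
  targets:
    - {"dx":0,"dy":0,"dz":0,"wx":0,"wy":0,"wz":0,"fingers":0.65}
    - {"dx":0,"dy":0,"dz":0,"wx":0,"wy":0,"wz":0,"fingers":0.65}
    - {"dx":0,"dy":0,"dz":0,"wx":0,"wy":0,"wz":0,"fingers":0.65}
    - {"dx":0,"dy":0,"dz":0,"wx":0,"wy":0,"wz":0,"fingers":0.65}
    - {"dx":0,"dy":0,"dz":-4,"wx":0,"wy":0,"wz":0,"fingers":0.65}
    - {"dx":0,"dy":0,"dz":-8,"wx":0,"wy":0,"wz":0,"fingers":0.65}
    - {"dx":-1,"dy":0,"dz":-8.9,"wx":0,"wy":0,"wz":0,"fingers":0.65}
    - {"dx":-21.4,"dy":-27.6,"dz":-8.9,"wx":0,"wy":0,"wz":0,"fingers":0.9}
    - {"dx":-21.4,"dy":-27.6,"dz":-8.9,"wx":0,"wy":0,"wz":0,"fingers":0.9}
    - {"dx":-21.4,"dy":-27.6,"dz":-8.9,"wx":0,"wy":0,"wz":0,"fingers":0.9}
    - {"dx":-21.4,"dy":-27.6,"dz":-8.9,"wx":0,"wy":0,"wz":0,"fingers":0.9}
    - {"dx":-21.4,"dy":-27.6,"dz":-8.9,"wx":0,"wy":0,"wz":0,"fingers":0.9}
    - {"dx":-21.4,"dy":-27.6,"dz":-8.9,"wx":0,"wy":0,"wz":0,"fingers":0.9}
    - {"dx":-21.4,"dy":-27.6,"dz":-8.9,"wx":0,"wy":0,"wz":0,"fingers":0.9}
    - {"dx":-21.4,"dy":-27.6,"dz":-8.9,"wx":0,"wy":0,"wz":0,"fingers":0.9}
    - {"dx":-21.4,"dy":-27.6,"dz":-8.9,"wx":0,"wy":0,"wz":0,"fingers":0.9}
    - {"dx":-21.4,"dy":-27.6,"dz":-8.9,"wx":0,"wy":0,"wz":0,"fingers":0.9}

```text
clock: 19.35
tcp_pos: [0.4556, 0.1204, 0.2188]
tcp_rot: [[0.989, -0.145, -0.0], [-0.145, -0.989, -0.0], [-0.0, 0.0, -1.0]]
wrist_force: [-0.6, -0.5, 0.0]
finger_gap: 0.0848
```

```bash
python3 - <<'E'
from h import *
for n in('side','top'):
    im,d=snap(n,n+'6'); x,y=(170,110) if n=='side' else (230,100)
    cv2.imwrite(f'pics/{n}6c.png',cv2.resize(im[y:y+200,x:x+240,::-1],None,fx=2.5,fy=2.5))
E
python3 go.py .4543 .1208 .07 -8.3; python3 home.py top top6;python3 home.py side side6
```

```text
d cm [-0.14 -0.03 14.88] w [ 0.    0.01 -0.08]
clk 19.4 [0.4557 0.1203 0.2188] yaw -8.38 F [-0.9  0.9  0. ] gap 0.0848
top (379.6372375488281, 161.30178833007812) (12.69192886352539, 13.976231575012207) [ 0.62277548 -0.18084927  0.15      ] [-2.40854319  0.40730608] 0.15438843638450672
top (345.7962341308594, 157.4601287841797) (12.42771053314209, 13.880165100097656) [ 0.63503087 -0.09743677  0.15      ] [-2.32263714 84.71526885] 0.15438843638450672
side (287.666748046875, 161.47027587890625) (12.180583000183105, 13.558159828186035) [ 0.63699903 -0.09023654  0.15      ] [-1.41448734 92.12419962] 0.16221879292679042
side (302.7240905761719, 144.46141052246094) (10.416268348693848, 11.22563648223877) [ 0.62761083 -0.17304013  0.15      ] [1.24886091 8.83266551] 0.16221879292679042
```

View pics/side6c.png

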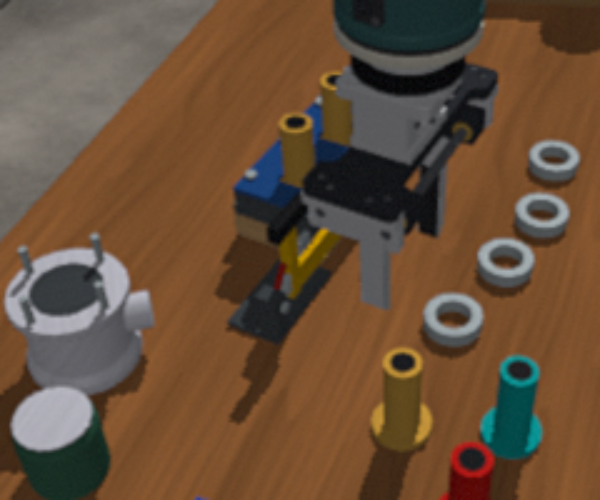

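View pics/top6c.png

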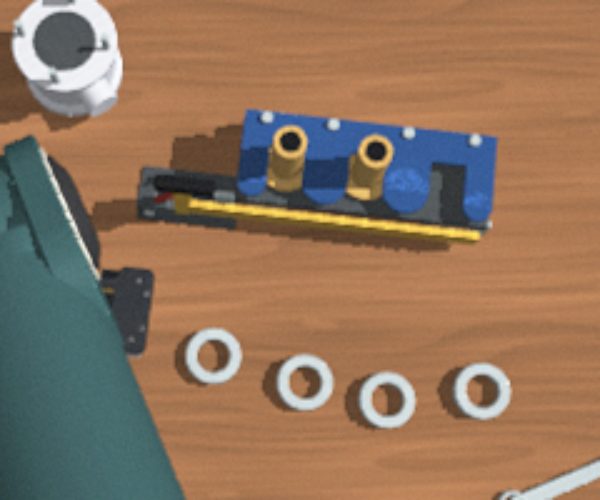

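Both bushes read the same x in the top view (‑2.4 mm, which includes camera bias) at a spacing of 84.3 mm, so both are home. Descending on the last brass bush at side crop (400,400); it is the brass one, not the turquoise or red.

Emit:
carry_out:
  targets:
    - {"dx":-0.1,"dy":0,"dz":4,"wx":0,"wy":0,"wz":0,"fingers":0.9}
    - {"dx":-0.1,"dy":0,"dz":8,"wx":0,"wy":0,"wz":0,"fingers":0.9}
    - {"dx":-0.1,"dy":0,"dz":12,"wx":0,"wy":0,"wz":0,"fingers":0.9}
    - {"dx":-0.1,"dy":0,"dz":14.9,"wx":0,"wy":0,"wz":0,"fingers":0.9}
    - {"dx":-0.1,"dy":0,"dz":14.9,"wx":0,"wy":0,"wz":0,"fingers":0.9}
    - {"dx":-0.1,"dy":0,"dz":14.9,"wx":0,"wy":0,"wz":0,"fingers":0.9}
    - {"dx":-0.1,"dy":0,"dz":14.9,"wx":0,"wy":0,"wz":0,"fingers":0.9}
    - {"dx":-0.1,"dy":0,"dz":14.9,"wx":0,"wy":0,"wz":0,"fingers":0.2}
    - {"dx":-0.1,"dy":0,"dz":14.9,"wx":0,"wy":0,"wz":0,"fingers":0.2}
    - {"dx":-0.1,"dy":0,"dz":14.9,"wx":0,"wy":0,"wz":0,"fingers":0.2}
    - {"dx":-0.1,"dy":0,"dz":14.9,"wx":0,"wy":0,"wz":0,"fingers":0.2}
    - {"dx":-0.1,"dy":0,"dz":14.9,"wx":0,"wy":0,"wz":0,"fingers":0.2}
    - {"dx":-0.1,"dy":0,"dz":14.9,"wx":0,"wy":0,"wz":0,"fingers":0.2}
    - {"dx":-0.1,"dy":0,"dz":14.9,"wx":0,"wy":0,"wz":0,"fingers":0.2}
    - {"dx":-0.1,"dy":0,"dz":14.9,"wx":0,"wy":0,"wz":0,"fingers":0.2}
    - {"dx":-0.1,"dy":0,"dz":14.9,"wx":0,"wy":0,"wz":0,"fingers":0.2}
    - {"dx":-0.1,"dy":0,"dz":14.9,"wx":0,"wy":0,"wz":0,"fingers":0.2}
    - {"dx":-0.1,"dy":0,"dz":14.9,"wx":0,"wy":0,"wz":0,"fingers":0.2}

```text
clock: 21.25
tcp_pos: [0.4542, 0.1213, 0.0699]
tcp_rot: [[0.99, -0.144, -0.0], [-0.144, -0.99, 0.0], [-0.0, 0.0, -1.0]]
wrist_force: [0.4, -0.3, -2.9]
finger_gap: 0.0335
```

```bash
python3 go.py .5190 -.2525 .20 -8.3
```

```text
d cm [ 11.79  36.06 -13.01] w [0.   0.01 0.03]
clk 21.2 [0.4542 0.1213 0.0699] yaw -8.27 F [ 0.4 -0.3 -2.9] gap 0.0335
```

Emit:
carry_out:
  targets:
    - {"dx":0,"dy":0,"dz":-3,"wx":0,"wy":0,"wz":0,"fingers":0.2}
    - {"dx":0,"dy":0,"dz":-7,"wx":0,"wy":0,"wz":0,"fingers":0.2}
    - {"dx":0,"dy":0,"dz":-11,"wx":0,"wy":0,"wz":0,"fingers":0.2}
    - {"dx":0,"dy":0,"dz":-13,"wx":0,"wy":0,"wz":0,"fingers":0.2}
    - {"dx":1.5,"dy":4.5,"dz":-13,"wx":0,"wy":0,"wz":0,"fingers":0.2}
    - {"dx":3,"dy":9,"dz":-13,"wx":0,"wy":0,"wz":0,"fingers":0.2}
    - {"dx":4.5,"dy":13.5,"dz":-13,"wx":0,"wy":0,"wz":0,"fingers":0.2}
    - {"dx":6,"dy":18,"dz":-13,"wx":0,"wy":0,"wz":0,"fingers":0.2}
    - {"dx":7.5,"dy":22.5,"dz":-13,"wx":0,"wy":0,"wz":0,"fingers":0.2}
    - {"dx":9,"dy":27,"dz":-13,"wx":0,"wy":0,"wz":0,"fingers":0.2}
    - {"dx":10.5,"dy":31.5,"dz":-13,"wx":0,"wy":0,"wz":0,"fingers":0.2}
    - {"dx":11.8,"dy":35,"dz":-12,"wx":0,"wy":0,"wz":0,"fingers":0.2}
    - {"dx":11.8,"dy":36.1,"dz":-9,"wx":0,"wy":0,"wz":0,"fingers":0.2}
    - {"dx":11.8,"dy":36.1,"dz":-6.4,"wx":0,"wy":0,"wz":0,"fingers":0.2}
    - {"dx":11.8,"dy":36.1,"dz":-6.4,"wx":0,"wy":0,"wz":0,"fingers":0.2}
    - {"dx":11.8,"dy":36.1,"dz":-6.4,"wx":0,"wy":0,"wz":0,"fingers":0.2}
    - {"dx":11.8,"dy":36.1,"dz":-6.4,"wx":0,"wy":0,"wz":0,"fingers":0.2}

```text
clock: 22.95
tcp_pos: [0.52, -0.2526, 0.1355]
tcp_rot: [[0.99, -0.143, 0.002], [-0.143, -0.99, -0.001], [0.002, 0.0, -1.0]]
wrist_force: [0.4, 0.1, -4.5]
finger_gap: 0.0332
```

```bash
python3 go.py .5190 -.2525 .134 -8.3
```

```text
d cm [-0.1   0.    0.15] w [ 0.02 -0.11  0.07]
clk 22.9 [ 0.52   -0.2526  0.1355] yaw -8.23 F [ 0.4  0.1 -4.5] gap 0.0332
```

Emit:
carry_out:
  targets:
    - {"dx":1.5,"dy":0,"dz":0.1,"wx":0,"wy":0,"wz":0,"fingers":0.2}
    - {"dx":3,"dy":0,"dz":0.1,"wx":0,"wy":0,"wz":0,"fingers":0.2}
    - {"dx":4,"dy":0,"dz":0.1,"wx":0,"wy":0,"wz":0,"fingers":0.2}
    - {"dx":4.5,"dy":0,"dz":0.1,"wx":0,"wy":0,"wz":0,"fingers":0.2}
    - {"dx":5,"dy":0,"dz":0.1,"wx":0,"wy":0,"wz":0,"fingers":0.2}
    - {"dx":5.5,"dy":0,"dz":0.1,"wx":0,"wy":0,"wz":0,"fingers":0.2}
    - {"dx":6,"dy":0,"dz":0.1,"wx":0,"wy":0,"wz":0,"fingers":0.2}
    - {"dx":6,"dy":0,"dz":0.1,"wx":0,"wy":0,"wz":0,"fingers":0.2}

```text
clock: 23.75
tcp_pos: [0.5789, -0.2615, 0.1329]
tcp_rot: [[0.99, -0.144, 0.0], [-0.144, -0.99, 0.0], [0.0, -0.0, -1.0]]
wrist_force: [0.7, -0.7, -4.5]
finger_gap: 0.0337
```

Emit:
carry_out:
  targets:
    - {"dx":0.4,"dy":0,"dz":0,"wx":0,"wy":0,"wz":0,"fingers":0.2}
    - {"dx":0.8,"dy":0,"dz":0,"wx":0,"wy":0,"wz":0,"fingers":0.2}
    - {"dx":1.2,"dy":0,"dz":0,"wx":0,"wy":0,"wz":0,"fingers":0.2}
    - {"dx":1.6,"dy":0,"dz":0,"wx":0,"wy":0,"wz":0,"fingers":0.2}
    - {"dx":1.6,"dy":0,"dz":0,"wx":0,"wy":0,"wz":0,"fingers":0.2}

```text
clock: 24.25
tcp_pos: [0.5948, -0.2637, 0.1328]
tcp_rot: [[0.99, -0.144, 0.0], [-0.144, -0.99, 0.0], [0.0, -0.0, -1.0]]
wrist_force: [0.5, -0.4, -4.9]
finger_gap: 0.0334
```

Emit:
carry_out:
  targets:
    - {"dx":0.4,"dy":0,"dz":0,"wx":0,"wy":0,"wz":0,"fingers":0.2}
    - {"dx":0.8,"dy":0,"dz":0,"wx":0,"wy":0,"wz":0,"fingers":0.2}
    - {"dx":1.2,"dy":0,"dz":0,"wx":0,"wy":0,"wz":0,"fingers":0.2}
    - {"dx":1.6,"dy":0,"dz":0,"wx":0,"wy":0,"wz":0,"fingers":0.2}
    - {"dx":1.8,"dy":0,"dz":0,"wx":0,"wy":0,"wz":0,"fingers":0.2}
    - {"dx":1.8,"dy":0,"dz":0,"wx":0,"wy":0,"wz":0,"fingers":0.2}

```text
clock: 24.85
tcp_pos: [0.6124, -0.2663, 0.1328]
tcp_rot: [[0.99, -0.144, -0.0], [-0.144, -0.99, 0.0], [-0.0, -0.0, -1.0]]
wrist_force: [-0.3, -0.2, -3.1]
finger_gap: 0.0336
```

Emit:
carry_out:
  targets:
    - {"dx":0.1,"dy":0,"dz":0,"wx":0,"wy":0,"wz":0,"fingers":0.2}
    - {"dx":0.2,"dy":0,"dz":0,"wx":0,"wy":0,"wz":0,"fingers":0.2}
    - {"dx":0.2,"dy":0,"dz":0,"wx":0,"wy":0,"wz":0,"fingers":0.2}

```text
clock: 25.15
tcp_pos: [0.6142, -0.2666, 0.1329]
tcp_rot: [[0.99, -0.144, -0.0], [-0.144, -0.99, 0.0], [-0.0, -0.0, -1.0]]
wrist_force: [-0.6, -0.7, -3.9]
finger_gap: 0.0336
```

Emit:
carry_out:
  targets:
    - {"dx":0.1,"dy":0,"dz":0,"wx":0,"wy":0,"wz":0,"fingers":0.2}
    - {"dx":0.2,"dy":0,"dz":0,"wx":0,"wy":0,"wz":0,"fingers":0.2}
    - {"dx":0.2,"dy":0,"dz":0,"wx":0,"wy":0,"wz":0,"fingers":0.2}

```text
clock: 25.45
tcp_pos: [0.6154, -0.267, 0.1328]
tcp_rot: [[0.99, -0.144, -0.002], [-0.144, -0.99, 0.0], [-0.002, -0.0, -1.0]]
wrist_force: [-6.1, 1.6, 0.3]
finger_gap: 0.0333
```

Emit:
carry_out:
  targets:
    - {"dx":0.1,"dy":0,"dz":0.1,"wx":0,"wy":0,"wz":0,"fingers":0.2}
    - {"dx":0.1,"dy":0,"dz":0.2,"wx":0,"wy":0,"wz":0,"fingers":0.2}
    - {"dx":0.1,"dy":0,"dz":0.3,"wx":0,"wy":0,"wz":0,"fingers":0.2}
    - {"dx":0.1,"dy":0,"dz":0.35,"wx":0,"wy":0,"wz":0,"fingers":0.2}
    - {"dx":0.1,"dy":0,"dz":0.35,"wx":0,"wy":0,"wz":0,"fingers":0.2}

```text
clock: 25.95
tcp_pos: [0.616, -0.2673, 0.1301]
tcp_rot: [[0.99, -0.144, -0.002], [-0.144, -0.99, 0.0], [-0.002, 0.0, -1.0]]
wrist_force: [-12.5, 1.5, 10.3]
finger_gap: 0.0337
```

```bash
python3 go.py .395 -.28 .19 -8.3
```

```text
d cm [-21.7    4.45  -5.95] w [ 0.01  0.12 -0.  ]
clk 25.9 [ 0.616  -0.2673  0.1301] yaw -8.30 F [-12.5   1.5  10.3] gap 0.0337
```

Emit:
carry_out:
  targets:
    - {"dx":0,"dy":0,"dz":0,"wx":0,"wy":0,"wz":0,"fingers":0.65}
    - {"dx":0,"dy":0,"dz":0,"wx":0,"wy":0,"wz":0,"fingers":0.65}
    - {"dx":0,"dy":0,"dz":0,"wx":0,"wy":0,"wz":0,"fingers":0.65}
    - {"dx":0,"dy":0,"dz":0,"wx":0,"wy":0,"wz":0,"fingers":0.65}
    - {"dx":0,"dy":0,"dz":-4,"wx":0,"wy":0,"wz":0,"fingers":0.65}
    - {"dx":0,"dy":0,"dz":-8,"wx":0,"wy":0,"wz":0,"fingers":0.65}
    - {"dx":-4,"dy":1,"dz":-9,"wx":0,"wy":0,"wz":0,"fingers":0.65}
    - {"dx":-8,"dy":2,"dz":-9,"wx":0,"wy":0,"wz":0,"fingers":0.9}
    - {"dx":-12,"dy":3,"dz":-9,"wx":0,"wy":0,"wz":0,"fingers":0.9}
    - {"dx":-16,"dy":4,"dz":-9,"wx":0,"wy":0,"wz":0,"fingers":0.9}
    - {"dx":-20,"dy":4,"dz":-9,"wx":0,"wy":0,"wz":0,"fingers":0.9}

```text
clock: 27.05
tcp_pos: [0.4115, -0.2787, 0.2195]
tcp_rot: [[0.989, -0.145, 0.0], [-0.145, -0.989, -0.0], [0.0, 0.0, -1.0]]
wrist_force: [0.3, -0.3, 0.9]
finger_gap: 0.0842
```

```bash
python3 - <<'E'
from h import *
for n in('side','top'):
    im,d=snap(n,n+'7'); x,y=(210,90) if n=='side' else (230,100)
    cv2.imwrite(f'pics/{n}7c.png',cv2.resize(im[y:y+180,x:x+240,::-1],None,fx=2.5,fy=2.5))
E
python3 home.py top top7;python3 home.py side side7; python3 go.py .6045 .0105 .22 -8.3
```

```text
top (413.73223876953125, 164.90090942382812) (12.567241668701172, 14.12519359588623) [ 0.61117209 -0.26460262  0.15      ] [ -1.80008519 -84.14381161] 0.15456099504067033
top (379.73626708984375, 161.23602294921875) (12.834744453430176, 13.635130882263184) [ 0.62293772 -0.18110359  0.15      ] [-2.2112914   0.17907291] 0.15456099504067033
top (345.7571716308594, 157.3733367919922) (12.501505851745605, 13.6510648727417) [ 0.6352577  -0.09734872  0.15      ] [-2.11088927 84.83514463] 0.15456099504067033
side (287.68548583984375, 161.64280700683594) (12.511577606201172, 13.704376220703125) [ 0.63667881 -0.08957774  0.15      ] [-1.82645436 92.72987347] 0.16487115026907384
side (303.587646484375, 144.3627471923828) (11.670540809631348, 11.981492042541504) [ 0.62559112 -0.17420034  0.15      ] [-0.58220728  7.39305324] 0.16487115026907384
side (318.2790832519531, 129.32215881347656) (11.169785499572754, 11.929875373840332) [ 0.61261369 -0.25675125  0.15      ] [ -1.50697225 -76.16657841] 0.16487115026907384
side (364.5632629394531, 14.498917579650879) (7.087284564971924, 44.08472442626953) [ 0.72946019 -1.25256177  0.15      ] [  257.86706847 -1044.67925361] 0.16487115026907384
side (436.01092529296875, 10.34139633178711) (3.338521718978882, 33.44996643066406) [ 0.42381842 -1.41681821  0.15      ] [  -20.86190632 -1251.33652167] 0.16487115026907384
d cm [ 15.05 -31.42  -0.06] w [ 0.04  0.05 -0.15]
clk 27.1 [ 0.4095 -0.2782  0.2198] yaw -8.45 F [ 0.8 -0.5  0.8] gap 0.0848
```

View pics/side7c.png

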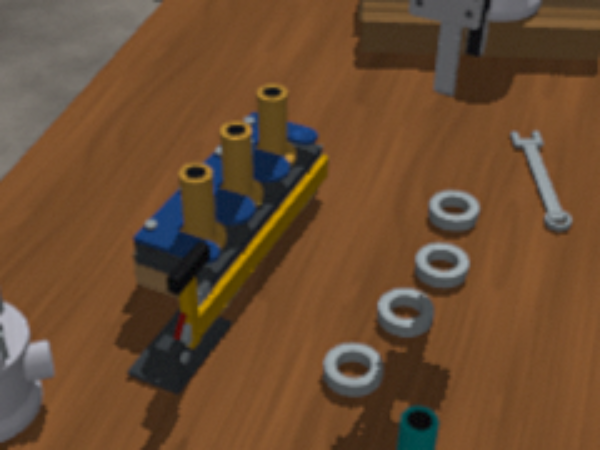

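View pics/top7c.png

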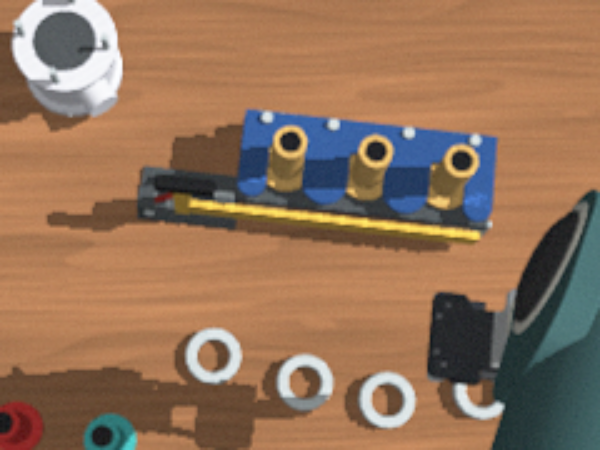

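All three bushes stand at the same depth in their slots (top crop (288,160), (372,168), (455,177)). The handle is at top crop (188,187), with nothing in its way. I go to it and grip it by its ends.

Emit:
carry_out:
  targets:
    - {"dx":15.1,"dy":-31.4,"dz":-1,"wx":0,"wy":0,"wz":0,"fingers":1}
    - {"dx":15.1,"dy":-31.4,"dz":-1,"wx":0,"wy":0,"wz":0,"fingers":1}
    - {"dx":15.1,"dy":-31.4,"dz":-1,"wx":0,"wy":0,"wz":0,"fingers":1}
    - {"dx":15.1,"dy":-31.4,"dz":-1,"wx":0,"wy":0,"wz":0,"fingers":1}
    - {"dx":15.1,"dy":-31.4,"dz":-1,"wx":0,"wy":0,"wz":0,"fingers":1}
    - {"dx":15.1,"dy":-31.4,"dz":-1,"wx":0,"wy":0,"wz":0,"fingers":1}
    - {"dx":15.1,"dy":-31.4,"dz":-1,"wx":0,"wy":0,"wz":0,"fingers":1}
    - {"dx":15.1,"dy":-31.4,"dz":-1,"wx":0,"wy":0,"wz":0,"fingers":1}
    - {"dx":15.1,"dy":-31.4,"dz":-1,"wx":0,"wy":0,"wz":0,"fingers":1}
    - {"dx":15.1,"dy":-31.4,"dz":-1,"wx":0,"wy":0,"wz":0,"fingers":1}
    - {"dx":15.1,"dy":-31.4,"dz":-1,"wx":0,"wy":0,"wz":0,"fingers":1}

```text
clock: 28.25
tcp_pos: [0.6078, 0.0098, 0.2296]
tcp_rot: [[0.989, -0.146, 0.0], [-0.146, -0.989, -0.0], [0.0, 0.0, -1.0]]
wrist_force: [-0.2, -0.6, -0.5]
finger_gap: 0.0938
```

```bash
python3 go.py .6045 .0105 .118 -8.3
```

```text
d cm [-0.34 -0.03 11.16] w [ 0.02 -0.01 -0.07]
clk 28.2 [0.6078 0.0098 0.2296] yaw -8.37 F [-0.2 -0.6 -0.5] gap 0.0938
```

Emit:
carry_out:
  targets:
    - {"dx":-0.3,"dy":0,"dz":3,"wx":0,"wy":0,"wz":0,"fingers":1}
    - {"dx":-0.3,"dy":0,"dz":6,"wx":0,"wy":0,"wz":0,"fingers":1}
    - {"dx":-0.3,"dy":0,"dz":8,"wx":0,"wy":0,"wz":0,"fingers":1}
    - {"dx":-0.3,"dy":0,"dz":9.5,"wx":0,"wy":0,"wz":0,"fingers":1}
    - {"dx":-0.3,"dy":0,"dz":11.1,"wx":0,"wy":0,"wz":0,"fingers":1}
    - {"dx":-0.3,"dy":0,"dz":11.1,"wx":0,"wy":0,"wz":0,"fingers":1}
    - {"dx":-0.3,"dy":0,"dz":11.1,"wx":0,"wy":0,"wz":0,"fingers":1}

```text
clock: 28.95
tcp_pos: [0.6053, 0.0114, 0.1189]
tcp_rot: [[0.99, -0.144, 0.0], [-0.144, -0.99, 0.0], [0.0, -0.0, -1.0]]
wrist_force: [0.5, -0.3, -0.1]
finger_gap: 0.0939
```

```bash
python3 - <<'E'
from h import *
for n in('side',):
    im,d=snap(n,n+'8'); x,y=(210,110)
    cv2.imwrite(f'pics/{n}8c.png',cv2.resize(im[y:y+150,x:x+150,::-1],None,fx=4,fy=4))
E
python3 go.py .6045 .0105 .118 -8.3
```

```text
d cm [-0.09  0.12  0.13] w [-0.02 -0.06  0.02]
clk 29.0 [0.6056 0.0115 0.1193] yaw -8.28 F [-0.3  0.1  0.3] gap 0.0940
```

View pics/side8c.png

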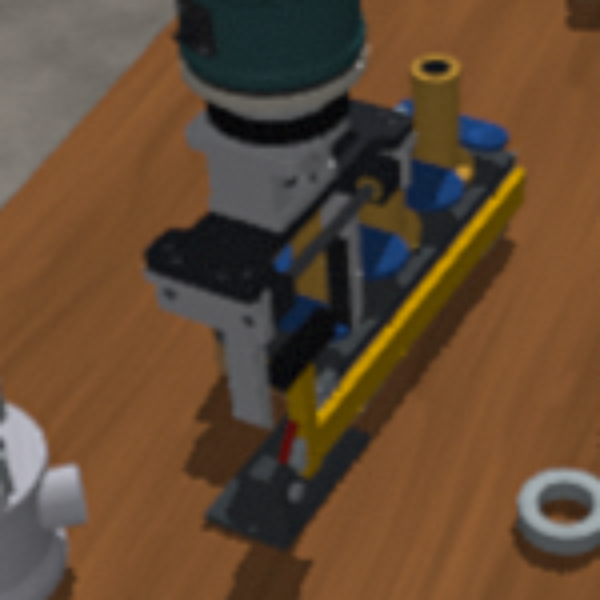

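The handle bar (crop (303,348)) lies centred between the open fingers. Closing on its ends.

Emit:
carry_out:
  targets:
    - {"dx":0,"dy":0,"dz":0,"wx":0,"wy":0,"wz":0,"fingers":0.72}
    - {"dx":0,"dy":0,"dz":0,"wx":0,"wy":0,"wz":0,"fingers":0.72}
    - {"dx":0,"dy":0,"dz":0,"wx":0,"wy":0,"wz":0,"fingers":0.72}
    - {"dx":0,"dy":0,"dz":0,"wx":0,"wy":0,"wz":0,"fingers":0.72}
  force: 15

```text
clock: 29.4
tcp_pos: [0.6051, 0.0109, 0.1187]
tcp_rot: [[0.99, -0.144, 0.0], [-0.144, -0.99, -0.001], [0.0, 0.001, -1.0]]
wrist_force: [0.1, -3.9, 3.2]
finger_gap: 0.0684
```

Emit:
carry_out:
  targets:
    - {"dx":0,"dy":0,"dz":0,"wx":0,"wy":0,"wz":0,"fingers":0.5}
    - {"dx":0,"dy":0,"dz":0,"wx":0,"wy":0,"wz":0,"fingers":0.5}
    - {"dx":0,"dy":0,"dz":0,"wx":0,"wy":0,"wz":0,"fingers":0.5}
    - {"dx":0,"dy":0,"dz":0,"wx":0,"wy":0,"wz":0,"fingers":0.5}
  force: 15

```text
clock: 29.8
tcp_pos: [0.6048, 0.0078, 0.1185]
tcp_rot: [[0.989, -0.147, -0.001], [-0.147, -0.989, -0.004], [-0.0, 0.004, -1.0]]
wrist_force: [-3.1, -16.9, 6.2]
finger_gap: 0.0617
```

Emit:
carry_out:
  targets:
    - {"dx":0,"dy":0.2,"dz":0,"wx":0,"wy":0,"wz":0,"fingers":0.5}
    - {"dx":0,"dy":0.4,"dz":0,"wx":0,"wy":0,"wz":0,"fingers":0.5}
    - {"dx":0,"dy":0.4,"dz":0,"wx":0,"wy":0,"wz":0,"fingers":0.5}
  force: 40

```text
clock: 30.1
tcp_pos: [0.6047, 0.0076, 0.1186]
tcp_rot: [[0.99, -0.144, 0.001], [-0.144, -0.99, 0.0], [0.0, -0.0, -1.0]]
wrist_force: [1.3, 0.2, 0.7]
finger_gap: 0.0619
```

Forces are relaxed, so I lift.

Emit:
carry_out:
  targets:
    - {"dx":0,"dy":0,"dz":-0.5,"wx":0,"wy":0,"wz":0,"fingers":0.5}
    - {"dx":0,"dy":0,"dz":-1,"wx":0,"wy":0,"wz":0,"fingers":0.5}
    - {"dx":0,"dy":0,"dz":-1.5,"wx":0,"wy":0,"wz":0,"fingers":0.5}
    - {"dx":0,"dy":0,"dz":-2,"wx":0,"wy":0,"wz":0,"fingers":0.5}
    - {"dx":0,"dy":0,"dz":-2.5,"wx":0,"wy":0,"wz":0,"fingers":0.5}
    - {"dx":0,"dy":0,"dz":-3,"wx":0,"wy":0,"wz":0,"fingers":0.5}
    - {"dx":0,"dy":0,"dz":-3,"wx":0,"wy":0,"wz":0,"fingers":0.5}

```text
clock: 30.8
tcp_pos: [0.6046, 0.0076, 0.1491]
tcp_rot: [[0.99, -0.144, 0.001], [-0.144, -0.99, -0.0], [0.001, -0.0, -1.0]]
wrist_force: [3.9, 0.4, -4.4]
finger_gap: 0.0617
```

Emit:
carry_out:
  targets:
    - {"dx":0,"dy":0,"dz":-0.5,"wx":0,"wy":0,"wz":0,"fingers":0.5}
    - {"dx":0,"dy":0,"dz":-1,"wx":0,"wy":0,"wz":0,"fingers":0.5}
    - {"dx":0,"dy":0,"dz":-1.5,"wx":0,"wy":0,"wz":0,"fingers":0.5}
    - {"dx":0,"dy":0,"dz":-2,"wx":0,"wy":0,"wz":0,"fingers":0.5}
    - {"dx":0,"dy":0,"dz":-2.1,"wx":0,"wy":0,"wz":0,"fingers":0.5}
    - {"dx":0,"dy":0,"dz":-2.1,"wx":0,"wy":0,"wz":0,"fingers":0.5}

```text
clock: 31.4
tcp_pos: [0.6046, 0.0076, 0.1695]
tcp_rot: [[0.99, -0.144, 0.0], [-0.144, -0.99, 0.0], [0.0, -0.0, -1.0]]
wrist_force: [6.5, 0.7, -2.7]
finger_gap: 0.0615
```

Emit:
carry_out:
  targets:
    - {"dx":0,"dy":0,"dz":0.3,"wx":0,"wy":0,"wz":0,"fingers":0.5}
    - {"dx":0,"dy":0,"dz":0.6,"wx":0,"wy":0,"wz":0,"fingers":0.5}
    - {"dx":0,"dy":0,"dz":0.9,"wx":0,"wy":0,"wz":0,"fingers":0.5}
    - {"dx":0,"dy":0,"dz":1.1,"wx":0,"wy":0,"wz":0,"fingers":0.5}
    - {"dx":0,"dy":0,"dz":1.2,"wx":0,"wy":0,"wz":0,"fingers":0.5}
    - {"dx":0,"dy":0,"dz":1.2,"wx":0,"wy":0,"wz":0,"fingers":0.5}

```text
clock: 32.0
tcp_pos: [0.6047, 0.0076, 0.1577]
tcp_rot: [[0.99, -0.144, 0.0], [-0.144, -0.99, -0.0], [0.0, -0.0, -1.0]]
wrist_force: [2.8, 0.3, 3.5]
finger_gap: 0.0614
```

Fz turned from −4 to +3.5 N at a lift of about 0.040, so the gate rests on the pawl. I release it and back off upwards.

Emit:
carry_out:
  targets:
    - {"dx":0,"dy":0,"dz":0,"wx":0,"wy":0,"wz":0,"fingers":0.9}
    - {"dx":0,"dy":0,"dz":0,"wx":0,"wy":0,"wz":0,"fingers":0.9}
    - {"dx":0,"dy":0,"dz":0,"wx":0,"wy":0,"wz":0,"fingers":0.9}
    - {"dx":0,"dy":0,"dz":0,"wx":0,"wy":0,"wz":0,"fingers":0.9}
    - {"dx":0,"dy":0,"dz":-3,"wx":0,"wy":0,"wz":0,"fingers":0.9}
    - {"dx":0,"dy":0,"dz":-7,"wx":0,"wy":0,"wz":0,"fingers":0.9}
    - {"dx":0,"dy":0,"dz":-8,"wx":0,"wy":0,"wz":0,"fingers":0.9}
    - {"dx":-5,"dy":-6,"dz":-8,"wx":0,"wy":0,"wz":0,"fingers":0.8}
    - {"dx":-8,"dy":-10,"dz":-8,"wx":0,"wy":0,"wz":0,"fingers":0.8}
    - {"dx":-8,"dy":-12,"dz":-8,"wx":0,"wy":0,"wz":0,"fingers":0.8}
    - {"dx":-8,"dy":-12,"dz":-8,"wx":0,"wy":0,"wz":0,"fingers":0.8}

```text
clock: 33.1
tcp_pos: [0.5404, 0.144, 0.2377]
tcp_rot: [[0.991, -0.136, -0.0], [-0.136, -0.991, 0.002], [-0.0, -0.002, -1.0]]
wrist_force: [0.2, 0.1, 1.0]
finger_gap: 0.0755
```

```bash
cat > rings.py <<'E'
from h import *
import sys
np.set_printoptions(precision=4,suppress=True)
def rings(n,tag):
    z=np.load(f'pics/{tag}.npz');im,d=z['im'],z['d'];P=cloud(n,d);h=masks(im)
    m=(P[...,0]>.3)&(P[...,0]<.62)&(P[...,1]>-.42)&(P[...,1]<.44)&(P[...,2]>.006)&(P[...,2]<.03)&(h[...,1]<60)&(h[...,2]>90)
    for c in cv2.findContours(m.astype(np.uint8),0,1)[0]:
        if cv2.contourArea(c)<80: continue
        e=cv2.fitEllipse(c); w=ray(n,*e[0],.012); print(n,np.round(e[0]),np.round(e[1],1),w[:2])
if __name__=='__main__':
    rings('top','top'+sys.argv[1]);rings('side','side'+sys.argv[1])
E
python3 - <<'E'
from h import *
for n in('side','top'):
    im,d=snap(n,n+'9'); x,y=(190,90) if n=='side' else (230,100)
    cv2.imwrite(f'pics/{n}9c.png',cv2.resize(im[y:y+180,x:x+240,::-1],None,fx=2.5,fy=2.5))
    P=cloud(n,d);h=masks(im)
    y=(P[...,0]>.55)&(P[...,0]<.66)&(P[...,1]>-.3)&(P[...,1]<-.0)&(abs(h[...,0].astype(int)-26)<6)&(h[...,1]>180)
    print(n,'gate top z',np.percentile(P[y][:,2],[5,50,95]))
E
python3 rings.py 9; python3 go.py .443 -.0145 .15 -8.3
```

```text
side gate top z [0.06544464 0.08332343 0.0939196 ]
top gate top z [0.07495231 0.0827392  0.08642615]
top [385. 260.] [21.5 21.8] [ 0.3898 -0.1994]
top [422. 256.] [21.2 22.1] [ 0.3962 -0.301 ]
top [352. 253.] [21.2 21.5] [ 0.4108 -0.1126]
top [315. 242.] [21.1 21.2] [ 0.4418 -0.0156]
side [351. 236.] [16.3 23.3] [ 0.4461 -0.0197]
side [372. 213.] [14.3 21.9] [ 0.4151 -0.1175]
side [386. 194.] [13.  20.7] [ 0.3936 -0.2048]
side [391. 172.] [11.3 19.3] [ 0.4005 -0.3073]
d cm [-7.65 16.56  8.73] w [0.   0.01 0.13]
clk 33.2 [0.5423 0.1386 0.2372] yaw -8.17 F [ 0.3 -0.6 -0.4] gap 0.0751
```

View pics/side9c.png

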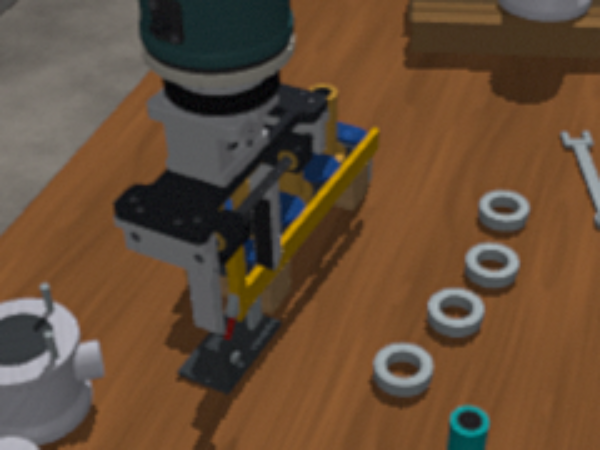

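View pics/top9.png

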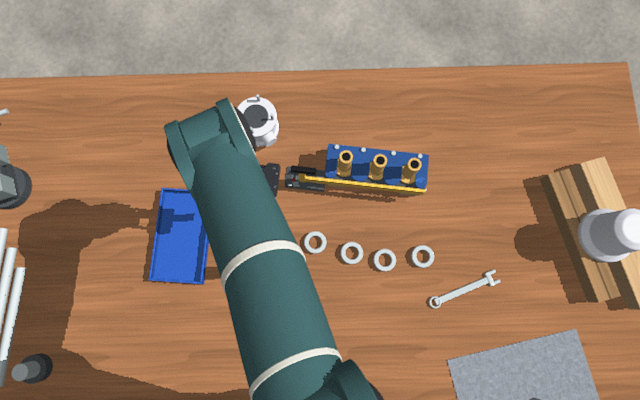

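The gate hangs latched (bar at z ≈ 90 mm) and the four rings are unmoved. Now I fetch ring A at top (315,242).

Emit:
carry_out:
  targets:
    - {"dx":-7.6,"dy":16.6,"dz":4,"wx":0,"wy":0,"wz":0,"fingers":0.82}
    - {"dx":-7.6,"dy":16.6,"dz":8.7,"wx":0,"wy":0,"wz":0,"fingers":0.82}
    - {"dx":-7.6,"dy":16.6,"dz":8.7,"wx":0,"wy":0,"wz":0,"fingers":0.82}
    - {"dx":-7.6,"dy":16.6,"dz":8.7,"wx":0,"wy":0,"wz":0,"fingers":0.82}
    - {"dx":-7.6,"dy":16.6,"dz":8.7,"wx":0,"wy":0,"wz":0,"fingers":0.82}
    - {"dx":-7.6,"dy":16.6,"dz":8.7,"wx":0,"wy":0,"wz":0,"fingers":0.82}
    - {"dx":-7.6,"dy":16.6,"dz":8.7,"wx":0,"wy":0,"wz":0,"fingers":0.82}

```text
clock: 33.9
tcp_pos: [0.4444, -0.0154, 0.1509]
tcp_rot: [[0.99, -0.144, 0.001], [-0.144, -0.99, 0.0], [0.001, -0.0, -1.0]]
wrist_force: [0.4, 1.0, 0.8]
finger_gap: 0.0771
```

```bash
python3 - <<'E'
from h import *
for n in('side',):
    im,d=snap(n,n+'10'); x,y=(290,140)
    cv2.imwrite(f'pics/{n}10c.png',cv2.resize(im[y:y+150,x:x+150,::-1],None,fx=4,fy=4))
E
python3 go.py .4432 -.0142 .017 -8.3
```

```text
d cm [-0.15 -0.06 13.4 ] w [-0.03 -0.06  0.05]
clk 34.0 [ 0.4445 -0.015   0.151 ] yaw -8.25 F [0.6 0.5 0.4] gap 0.0768
```

View pics/side10c.png

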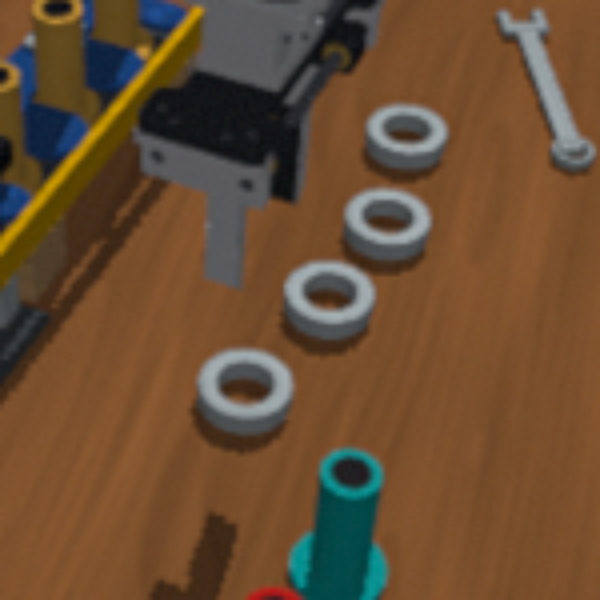

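Emit:
carry_out:
  targets:
    - {"dx":-0.1,"dy":-0.1,"dz":4,"wx":0,"wy":0,"wz":0,"fingers":0.82}
    - {"dx":-0.1,"dy":-0.1,"dz":8,"wx":0,"wy":0,"wz":0,"fingers":0.82}
    - {"dx":-0.1,"dy":-0.1,"dz":11,"wx":0,"wy":0,"wz":0,"fingers":0.82}
    - {"dx":-0.1,"dy":-0.1,"dz":12.5,"wx":0,"wy":0,"wz":0,"fingers":0.82}
    - {"dx":-0.1,"dy":-0.1,"dz":13.4,"wx":0,"wy":0,"wz":0,"fingers":0.82}
    - {"dx":-0.1,"dy":-0.1,"dz":13.4,"wx":0,"wy":0,"wz":0,"fingers":0.82}
    - {"dx":-0.1,"dy":-0.1,"dz":13.4,"wx":0,"wy":0,"wz":0,"fingers":0.82}

```text
clock: 34.65
tcp_pos: [0.4434, -0.014, 0.0171]
tcp_rot: [[0.99, -0.143, 0.001], [-0.143, -0.99, 0.0], [0.001, -0.0, -1.0]]
wrist_force: [0.1, 0.0, 0.2]
finger_gap: 0.0771
```

Emit:
carry_out:
  targets:
    - {"dx":0,"dy":0,"dz":0,"wx":0,"wy":0,"wz":0,"fingers":0.5}
    - {"dx":0,"dy":0,"dz":0,"wx":0,"wy":0,"wz":0,"fingers":0.5}
    - {"dx":0,"dy":0,"dz":0,"wx":0,"wy":0,"wz":0,"fingers":0.5}
    - {"dx":0,"dy":0,"dz":0,"wx":0,"wy":0,"wz":0,"fingers":0.5}
    - {"dx":0,"dy":0,"dz":0,"wx":0,"wy":0,"wz":0,"fingers":0.5}
  force: 25

```text
clock: 35.15
tcp_pos: [0.4431, -0.0145, 0.0171]
tcp_rot: [[0.99, -0.144, 0.001], [-0.144, -0.99, -0.0], [0.001, 0.0, -1.0]]
wrist_force: [-1.7, -0.2, 10.4]
finger_gap: 0.0595
```

```bash
python3 go.py .543 .334 .12 -5.5; python3 go.py .472 .342 .1 -5.5
```

```text
d cm [  4.87 -35.93 -10.29] w [ 0.   -0.06 -2.79]
clk 35.1 [ 0.4431 -0.0145  0.0171] yaw -8.29 F [-1.7 -0.2 10.4] gap 0.0595
d cm [ -2.28 -35.69  -8.3 ] w [ 0.   -0.06 -2.79]
clk 35.1 [ 0.4431 -0.0145  0.0171] yaw -8.29 F [-1.7 -0.2 10.4] gap 0.0595
```

```bash
python3 go.py .547 .336 .15 -5.5
```

```text
d cm [  5.24 -36.18 -13.29] w [ 0.   -0.06 -2.79]
clk 35.1 [ 0.4431 -0.0145  0.0171] yaw -8.29 F [-1.7 -0.2 10.4] gap 0.0595
```

Emit:
carry_out:
  targets:
    - {"dx":0,"dy":0,"dz":-3,"wx":0,"wy":0,"wz":0,"fingers":0.5}
    - {"dx":0,"dy":0,"dz":-7,"wx":0,"wy":0,"wz":0,"fingers":0.5}
    - {"dx":0,"dy":0,"dz":-11,"wx":0,"wy":0,"wz":0,"fingers":0.5}
    - {"dx":0.5,"dy":-3,"dz":-13.3,"wx":0,"wy":0,"wz":-1,"fingers":0.5}
    - {"dx":1,"dy":-7,"dz":-13.3,"wx":0,"wy":0,"wz":-2,"fingers":0.5}
    - {"dx":1.7,"dy":-12,"dz":-13.3,"wx":0,"wy":0,"wz":-2.8,"fingers":0.5}
    - {"dx":2.4,"dy":-17,"dz":-13.3,"wx":0,"wy":0,"wz":-2.8,"fingers":0.5}
    - {"dx":3.1,"dy":-22,"dz":-13.3,"wx":0,"wy":0,"wz":-2.8,"fingers":0.5}
    - {"dx":3.8,"dy":-27,"dz":-13.3,"wx":0,"wy":0,"wz":-2.8,"fingers":0.5}
    - {"dx":4.6,"dy":-32,"dz":-13.3,"wx":0,"wy":0,"wz":-2.8,"fingers":0.5}
    - {"dx":5.2,"dy":-36.2,"dz":-13.3,"wx":0,"wy":0,"wz":-2.8,"fingers":0.5}
    - {"dx":5.2,"dy":-36.2,"dz":-13.3,"wx":0,"wy":0,"wz":-2.8,"fingers":0.5}
    - {"dx":5.2,"dy":-36.2,"dz":-10,"wx":0,"wy":0,"wz":-2.8,"fingers":0.5}
    - {"dx":5.2,"dy":-36.2,"dz":-6,"wx":0,"wy":0,"wz":-2.8,"fingers":0.5}
    - {"dx":5.2,"dy":-36.2,"dz":-4,"wx":0,"wy":0,"wz":-2.8,"fingers":0.5}
    - {"dx":5.2,"dy":-36.2,"dz":-4,"wx":0,"wy":0,"wz":-2.8,"fingers":0.5}

```text
clock: 36.75
tcp_pos: [0.5447, 0.335, 0.0537]
tcp_rot: [[0.995, -0.095, -0.004], [-0.095, -0.995, -0.002], [-0.004, 0.003, -1.0]]
wrist_force: [-0.5, -0.1, -1.4]
finger_gap: 0.0594
```

```bash
python3 - <<'E'
from h import *
for n in('side',):
    im,d=snap(n,n+'11'); x,y=(190,220)
    cv2.imwrite(f'pics/{n}11c.png',cv2.resize(im[y:y+180,x:x+200,::-1],None,fx=3,fy=3))
E
python3 go.py .547 .336 .024 -5.5
```

```text
d cm [ 0.14 -0.03  3.19] w [0.06 0.1  0.02]
clk 36.8 [0.5456 0.3359 0.0559] yaw -5.48 F [-0.6 -0.2  0.1] gap 0.0600
```

View pics/side11c.png

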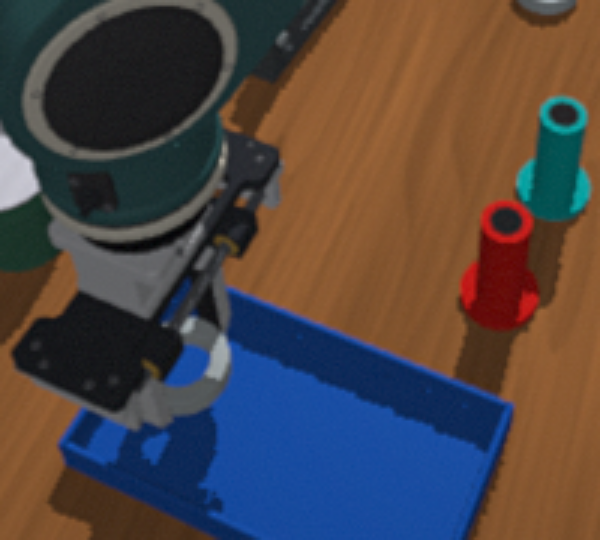

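The ring is held flat over the far end of the tray. Setting it down.

Emit:
carry_out:
  targets:
    - {"dx":0,"dy":0,"dz":1.5,"wx":0,"wy":0,"wz":0,"fingers":0.5}
    - {"dx":0,"dy":0,"dz":2.6,"wx":0,"wy":0,"wz":0,"fingers":0.5}
    - {"dx":0,"dy":0,"dz":3.2,"wx":0,"wy":0,"wz":0,"fingers":0.5}
    - {"dx":0,"dy":0,"dz":3.2,"wx":0,"wy":0,"wz":0,"fingers":0.5}
    - {"dx":0,"dy":0,"dz":3.2,"wx":0,"wy":0,"wz":0,"fingers":0.78}
    - {"dx":0,"dy":0,"dz":3.2,"wx":0,"wy":0,"wz":0,"fingers":0.78}
    - {"dx":0,"dy":0,"dz":3.2,"wx":0,"wy":0,"wz":0,"fingers":0.78}
    - {"dx":0,"dy":0,"dz":1,"wx":0,"wy":0,"wz":0,"fingers":0.78}
    - {"dx":0,"dy":0,"dz":-3,"wx":0,"wy":0,"wz":0,"fingers":0.78}
    - {"dx":0,"dy":0,"dz":-7,"wx":0,"wy":0,"wz":0,"fingers":0.78}
    - {"dx":0,"dy":0,"dz":-10,"wx":0,"wy":0,"wz":0,"fingers":0.78}
    - {"dx":0,"dy":0,"dz":-10,"wx":0,"wy":0,"wz":0,"fingers":0.78}

```text
clock: 38.0
tcp_pos: [0.5479, 0.3377, 0.1613]
tcp_rot: [[0.995, -0.095, 0.006], [-0.095, -0.995, 0.003], [0.005, -0.004, -1.0]]
wrist_force: [-0.5, 0.9, 0.2]
finger_gap: 0.0734
```

```bash
python3 - <<'E'
from h import *
for n in('side','top'): snap(n,n+'12')
E
python3 rings.py 12
python3 go.py .4122 -.111 .155 -8.3
```

```text
top [385. 260.] [21.5 21.7] [ 0.3898 -0.1995]
top [422. 256.] [21.2 22.1] [ 0.3962 -0.301 ]
top [352. 253.] [21.2 21.5] [ 0.4109 -0.1125]
side [251. 350.] [27.6 31.8] [0.5497 0.3341]
side [372. 214.] [17.1 21.6] [ 0.4141 -0.1133]
side [386. 195.] [15.4 20.5] [ 0.3928 -0.2007]
side [391. 173.] [14.  18.8] [ 0.3993 -0.3022]
d cm [-9.09 45.82  0.16] w [-0.04 -0.06  2.82]
clk 38.1 [0.5464 0.3364 0.157 ] yaw -5.48 F [ 0.1 -0.4 -0.9] gap 0.0733
```

View pics/side12.png

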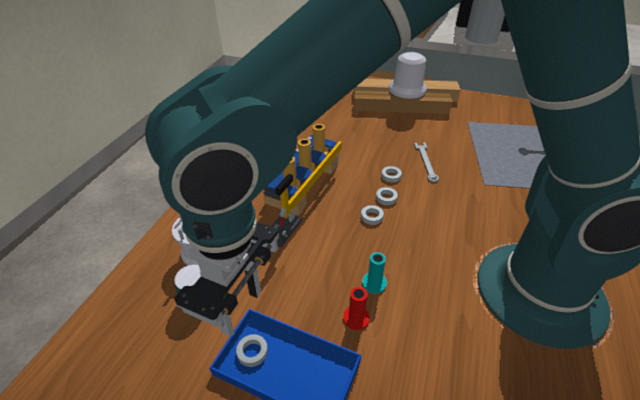

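Ring A lies in the tray at (251,350), and the other three are unmoved. Next is ring B at (372,214).

Emit:
carry_out:
  targets:
    - {"dx":-9.1,"dy":45.8,"dz":0,"wx":0,"wy":0,"wz":2.8,"fingers":0.82}
    - {"dx":-9.1,"dy":45.8,"dz":0,"wx":0,"wy":0,"wz":2.8,"fingers":0.82}
    - {"dx":-9.1,"dy":45.8,"dz":0,"wx":0,"wy":0,"wz":2.8,"fingers":0.82}
    - {"dx":-9.1,"dy":45.8,"dz":0,"wx":0,"wy":0,"wz":2.8,"fingers":0.82}
    - {"dx":-9.1,"dy":45.8,"dz":0,"wx":0,"wy":0,"wz":2.8,"fingers":0.82}
    - {"dx":-9.1,"dy":45.8,"dz":0,"wx":0,"wy":0,"wz":2.8,"fingers":0.82}
    - {"dx":-9.1,"dy":45.8,"dz":0,"wx":0,"wy":0,"wz":2.8,"fingers":0.82}
    - {"dx":-9.1,"dy":45.8,"dz":0,"wx":0,"wy":0,"wz":2.8,"fingers":0.82}
    - {"dx":-9.1,"dy":45.8,"dz":0,"wx":0,"wy":0,"wz":2.8,"fingers":0.82}
    - {"dx":-9.1,"dy":45.8,"dz":0,"wx":0,"wy":0,"wz":2.8,"fingers":0.82}
    - {"dx":-9.1,"dy":45.8,"dz":0,"wx":0,"wy":0,"wz":2.8,"fingers":0.82}
    - {"dx":-9.1,"dy":45.8,"dz":0,"wx":0,"wy":0,"wz":2.8,"fingers":0.82}

```text
clock: 39.3
tcp_pos: [0.4117, -0.1104, 0.1558]
tcp_rot: [[0.99, -0.144, -0.001], [-0.144, -0.99, 0.001], [-0.001, -0.0, -1.0]]
wrist_force: [0.2, 1.1, -0.3]
finger_gap: 0.0772
```

```bash
python3 - <<'E'
from h import *
for n in('side',): snap(n,n+'13')
E
python3 -c "
from rings import *;rings('side','side13')"
python3 go.py .4124 -.111 .017 -8.3
```

```text
side [251. 349.] [26.4 30.6] [0.5505 0.3322]
side [372. 213.] [14.3 21.9] [ 0.4152 -0.1176]
side [386. 194.] [12.9 20.7] [ 0.3936 -0.2051]
side [391. 172.] [11.3 18.8] [ 0.3999 -0.307 ]
d cm [ 0.08  0.11 13.9 ] w [-0.03  0.05  0.09]
clk 39.4 [ 0.4119 -0.1099  0.156 ] yaw -8.21 F [-0.7  0.2  0. ] gap 0.0769
```

Emit:
carry_out:
  targets:
    - {"dx":0.1,"dy":0.1,"dz":4,"wx":0,"wy":0,"wz":0,"fingers":0.82}
    - {"dx":0.1,"dy":0.1,"dz":8,"wx":0,"wy":0,"wz":0,"fingers":0.82}
    - {"dx":0.1,"dy":0.1,"dz":11,"wx":0,"wy":0,"wz":0,"fingers":0.82}
    - {"dx":0.1,"dy":0.1,"dz":13,"wx":0,"wy":0,"wz":0,"fingers":0.82}
    - {"dx":0.1,"dy":0.1,"dz":13.9,"wx":0,"wy":0,"wz":0,"fingers":0.82}
    - {"dx":0.1,"dy":0.1,"dz":13.9,"wx":0,"wy":0,"wz":0,"fingers":0.82}
    - {"dx":0.1,"dy":0.1,"dz":13.9,"wx":0,"wy":0,"wz":0,"fingers":0.5}
    - {"dx":0.1,"dy":0.1,"dz":13.9,"wx":0,"wy":0,"wz":0,"fingers":0.5}
    - {"dx":0.1,"dy":0.1,"dz":13.9,"wx":0,"wy":0,"wz":0,"fingers":0.5}
    - {"dx":0.1,"dy":0.1,"dz":13.9,"wx":0,"wy":0,"wz":0,"fingers":0.5}
    - {"dx":0.1,"dy":0.1,"dz":13.9,"wx":0,"wy":0,"wz":0,"fingers":0.5}

```text
clock: 40.45
tcp_pos: [0.4134, -0.1121, 0.0183]
tcp_rot: [[0.99, -0.144, 0.002], [-0.144, -0.99, -0.0], [0.002, 0.0, -1.0]]
wrist_force: [-2.1, 0.2, 9.0]
finger_gap: 0.0587
```

```bash
python3 go.py .4725 .3435 .15 -5.5
```

```text
d cm [ -0.7  -45.94 -13.18] w [ 0.01 -0.09 -2.78]
clk 40.5 [ 0.4134 -0.1121  0.0183] yaw -8.28 F [-2.1  0.2  9. ] gap 0.0587
```

Emit:
carry_out:
  targets:
    - {"dx":0,"dy":0,"dz":-3,"wx":0,"wy":0,"wz":0,"fingers":0.5}
    - {"dx":0,"dy":0,"dz":-7,"wx":0,"wy":0,"wz":0,"fingers":0.5}
    - {"dx":0,"dy":0,"dz":-11,"wx":0,"wy":0,"wz":0,"fingers":0.5}
    - {"dx":0,"dy":-3,"dz":-13.2,"wx":0,"wy":0,"wz":-1,"fingers":0.5}
    - {"dx":0,"dy":-8,"dz":-13.2,"wx":0,"wy":0,"wz":-2.8,"fingers":0.5}
    - {"dx":-0.2,"dy":-13,"dz":-13.2,"wx":0,"wy":0,"wz":-2.8,"fingers":0.5}
    - {"dx":-0.3,"dy":-18,"dz":-13.2,"wx":0,"wy":0,"wz":-2.8,"fingers":0.5}
    - {"dx":-0.4,"dy":-23,"dz":-13.2,"wx":0,"wy":0,"wz":-2.8,"fingers":0.5}
    - {"dx":-0.5,"dy":-28,"dz":-13.2,"wx":0,"wy":0,"wz":-2.8,"fingers":0.5}
    - {"dx":-0.6,"dy":-33,"dz":-13.2,"wx":0,"wy":0,"wz":-2.8,"fingers":0.5}
    - {"dx":-0.7,"dy":-38,"dz":-13.2,"wx":0,"wy":0,"wz":-2.8,"fingers":0.5}
    - {"dx":-0.7,"dy":-43,"dz":-13.2,"wx":0,"wy":0,"wz":-2.8,"fingers":0.5}
    - {"dx":-0.7,"dy":-45.9,"dz":-13.2,"wx":0,"wy":0,"wz":-2.8,"fingers":0.5}
    - {"dx":-0.7,"dy":-45.9,"dz":-13.2,"wx":0,"wy":0,"wz":-2.8,"fingers":0.5}
    - {"dx":-0.7,"dy":-45.9,"dz":-9,"wx":0,"wy":0,"wz":-2.8,"fingers":0.5}
    - {"dx":-0.7,"dy":-45.9,"dz":-6,"wx":0,"wy":0,"wz":-2.8,"fingers":0.5}
    - {"dx":-0.7,"dy":-45.9,"dz":-4,"wx":0,"wy":0,"wz":-2.8,"fingers":0.5}
    - {"dx":-0.7,"dy":-45.9,"dz":-4,"wx":0,"wy":0,"wz":-2.8,"fingers":0.5}

```text
clock: 42.25
tcp_pos: [0.4709, 0.3416, 0.0555]
tcp_rot: [[0.995, -0.096, -0.003], [-0.096, -0.995, -0.002], [-0.003, 0.003, -1.0]]
wrist_force: [-0.8, 0.2, -0.8]
finger_gap: 0.0584
```

```bash
python3 go.py .4725 .3435 .024 -5.5
```

```text
d cm [ 0.15 -0.21  3.15] w [ 0.15  0.16 -0.01]
clk 42.2 [0.4709 0.3416 0.0555] yaw -5.51 F [-0.8  0.2 -0.8] gap 0.0584
```

Emit:
carry_out:
  targets:
    - {"dx":0,"dy":0,"dz":1.5,"wx":0,"wy":0,"wz":0,"fingers":0.5}
    - {"dx":0,"dy":0,"dz":2.6,"wx":0,"wy":0,"wz":0,"fingers":0.5}
    - {"dx":0,"dy":0,"dz":3.2,"wx":0,"wy":0,"wz":0,"fingers":0.5}
    - {"dx":0,"dy":0,"dz":3.2,"wx":0,"wy":0,"wz":0,"fingers":0.5}
    - {"dx":0,"dy":0,"dz":3.2,"wx":0,"wy":0,"wz":0,"fingers":0.78}
    - {"dx":0,"dy":0,"dz":3.2,"wx":0,"wy":0,"wz":0,"fingers":0.78}
    - {"dx":0,"dy":0,"dz":3.2,"wx":0,"wy":0,"wz":0,"fingers":0.78}
    - {"dx":0,"dy":0,"dz":1,"wx":0,"wy":0,"wz":0,"fingers":0.78}
    - {"dx":0,"dy":0,"dz":-3,"wx":0,"wy":0,"wz":0,"fingers":0.78}
    - {"dx":0,"dy":0,"dz":-7,"wx":0,"wy":0,"wz":0,"fingers":0.78}
    - {"dx":0,"dy":0,"dz":-10,"wx":0,"wy":0,"wz":0,"fingers":0.78}
    - {"dx":0,"dy":0,"dz":-10,"wx":0,"wy":0,"wz":0,"fingers":0.78}

```text
clock: 43.45
tcp_pos: [0.4734, 0.3446, 0.1619]
tcp_rot: [[0.995, -0.095, 0.006], [-0.095, -0.995, 0.003], [0.005, -0.004, -1.0]]
wrist_force: [0.3, 1.2, 0.2]
finger_gap: 0.0733
```

```bash
python3 - <<'E'
from h import *
for n in('side','top'): snap(n,n+'14')
E
python3 rings.py 14
python3 go.py .3912 -.198 .155 -8.3
```

```text
top [385. 260.] [21.5 21.7] [ 0.3898 -0.1995]
top [422. 256.] [21.2 22.1] [ 0.3962 -0.301 ]
top [185. 207.] [18.  20.1] [0.5482 0.337 ]
side [286. 365.] [29.5 31.2] [0.4735 0.3404]
side [250. 351.] [21.7 26.9] [0.5512 0.3382]
side [386. 195.] [15.3 20.4] [ 0.393  -0.2011]
side [391. 173.] [13.7 18.9] [ 0.3993 -0.3028]
d cm [-2.88 54.65  0.26] w [-0.04 -0.07  2.81]
clk 43.5 [0.4722 0.3432 0.158 ] yaw -5.49 F [-0.4 -0.5 -0.2] gap 0.0731
```

View pics/side14.png

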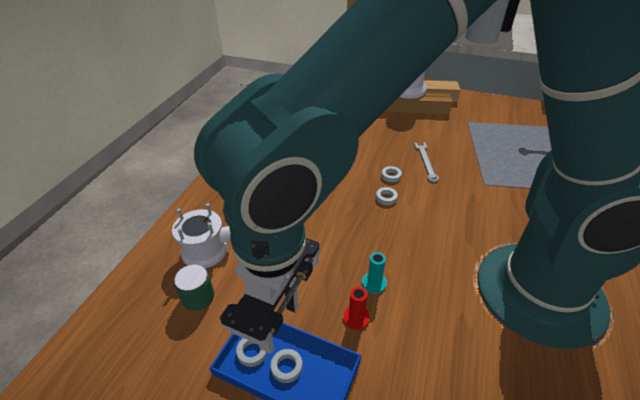

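Two rings are in the tray, at (250,351) and (286,365). Ring C at (386,195) comes next.

Emit:
carry_out:
  targets:
    - {"dx":-2.9,"dy":54.6,"dz":0,"wx":0,"wy":0,"wz":2.8,"fingers":0.82}
    - {"dx":-2.9,"dy":54.6,"dz":0,"wx":0,"wy":0,"wz":2.8,"fingers":0.82}
    - {"dx":-2.9,"dy":54.6,"dz":0,"wx":0,"wy":0,"wz":2.8,"fingers":0.82}
    - {"dx":-2.9,"dy":54.6,"dz":0,"wx":0,"wy":0,"wz":2.8,"fingers":0.82}
    - {"dx":-2.9,"dy":54.6,"dz":0,"wx":0,"wy":0,"wz":2.8,"fingers":0.82}
    - {"dx":-2.9,"dy":54.6,"dz":0,"wx":0,"wy":0,"wz":2.8,"fingers":0.82}
    - {"dx":-2.9,"dy":54.6,"dz":0,"wx":0,"wy":0,"wz":2.8,"fingers":0.82}
    - {"dx":-2.9,"dy":54.6,"dz":0,"wx":0,"wy":0,"wz":2.8,"fingers":0.82}
    - {"dx":-2.9,"dy":54.6,"dz":0,"wx":0,"wy":0,"wz":2.8,"fingers":0.82}
    - {"dx":-2.9,"dy":54.6,"dz":0,"wx":0,"wy":0,"wz":2.8,"fingers":0.82}
    - {"dx":-2.9,"dy":54.6,"dz":0,"wx":0,"wy":0,"wz":2.8,"fingers":0.82}
    - {"dx":-2.9,"dy":54.6,"dz":0,"wx":0,"wy":0,"wz":2.8,"fingers":0.82}
    - {"dx":-2.9,"dy":54.6,"dz":0,"wx":0,"wy":0,"wz":2.8,"fingers":0.82}
    - {"dx":-2.9,"dy":54.6,"dz":0,"wx":0,"wy":0,"wz":2.8,"fingers":0.82}
    - {"dx":-2.9,"dy":54.6,"dz":0,"wx":0,"wy":0,"wz":2.8,"fingers":0.82}

```text
clock: 45.05
tcp_pos: [0.3911, -0.1964, 0.1571]
tcp_rot: [[0.99, -0.142, -0.001], [-0.142, -0.99, 0.0], [-0.001, -0.0, -1.0]]
wrist_force: [-0.2, 0.2, 0.4]
finger_gap: 0.0767
```

```bash
python3 - <<'E'
from h import *
for n in('side',): snap(n,n+'15')
E
python3 -c "
from rings import *;rings('side','side15')"
python3 go.py .3914 -.198 .017 -8.3
```

```text
side [286. 364.] [28.7 31. ] [0.4738 0.3398]
side [251. 349.] [26.4 30.7] [0.5504 0.3322]
side [386. 194.] [13.  20.7] [ 0.3937 -0.2049]
side [391. 172.] [11.3 19.2] [ 0.4005 -0.3072]
d cm [ 0.06  0.15 14.02] w [-0.02  0.02  0.13]
clk 45.1 [ 0.3911 -0.1965  0.1572] yaw -8.17 F [ 0.1 -0.3 -0.7] gap 0.0773
```

Emit:
carry_out:
  targets:
    - {"dx":0.1,"dy":0.15,"dz":4,"wx":0,"wy":0,"wz":0,"fingers":0.82}
    - {"dx":0.1,"dy":0.15,"dz":8,"wx":0,"wy":0,"wz":0,"fingers":0.82}
    - {"dx":0.1,"dy":0.15,"dz":11,"wx":0,"wy":0,"wz":0,"fingers":0.82}
    - {"dx":0.1,"dy":0.15,"dz":13,"wx":0,"wy":0,"wz":0,"fingers":0.82}
    - {"dx":0.1,"dy":0.15,"dz":14,"wx":0,"wy":0,"wz":0,"fingers":0.82}
    - {"dx":0.1,"dy":0.15,"dz":14,"wx":0,"wy":0,"wz":0,"fingers":0.82}
    - {"dx":0.1,"dy":0.15,"dz":14,"wx":0,"wy":0,"wz":0,"fingers":0.5}
    - {"dx":0.1,"dy":0.15,"dz":14,"wx":0,"wy":0,"wz":0,"fingers":0.5}
    - {"dx":0.1,"dy":0.15,"dz":14,"wx":0,"wy":0,"wz":0,"fingers":0.5}
    - {"dx":0.1,"dy":0.15,"dz":14,"wx":0,"wy":0,"wz":0,"fingers":0.5}
    - {"dx":0.1,"dy":0.15,"dz":14,"wx":0,"wy":0,"wz":0,"fingers":0.5}

```text
clock: 46.2
tcp_pos: [0.3923, -0.1994, 0.0183]
tcp_rot: [[0.99, -0.144, 0.001], [-0.144, -0.99, -0.001], [0.002, 0.001, -1.0]]
wrist_force: [-0.6, 0.9, 9.9]
finger_gap: 0.0596
```

```bash
python3 go.py .3985 .3505 .16 -5.5
```

```text
d cm [ -7.29 -54.5  -14.21] w [ 0.03 -0.09 -2.78]
clk 46.2 [ 0.3923 -0.1994  0.0183] yaw -8.28 F [-0.6  0.9  9.9] gap 0.0596
```

Emit:
carry_out:
  targets:
    - {"dx":0,"dy":0,"dz":-3,"wx":0,"wy":0,"wz":0,"fingers":0.5}
    - {"dx":0,"dy":0,"dz":-7,"wx":0,"wy":0,"wz":0,"fingers":0.5}
    - {"dx":0,"dy":0,"dz":-11,"wx":0,"wy":0,"wz":0,"fingers":0.5}
    - {"dx":0,"dy":-2,"dz":-14.2,"wx":0,"wy":0,"wz":-1,"fingers":0.5}
    - {"dx":0,"dy":-6,"dz":-14.2,"wx":0,"wy":0,"wz":-2,"fingers":0.5}
    - {"dx":-1,"dy":-11,"dz":-14.2,"wx":0,"wy":0,"wz":-2.8,"fingers":0.5}
    - {"dx":-1.5,"dy":-16,"dz":-14.2,"wx":0,"wy":0,"wz":-2.8,"fingers":0.5}
    - {"dx":-2.2,"dy":-21,"dz":-14.2,"wx":0,"wy":0,"wz":-2.8,"fingers":0.5}
    - {"dx":-3,"dy":-26,"dz":-14.2,"wx":0,"wy":0,"wz":-2.8,"fingers":0.5}
    - {"dx":-4,"dy":-31,"dz":-14.2,"wx":0,"wy":0,"wz":-2.8,"fingers":0.5}
    - {"dx":-5,"dy":-36,"dz":-14.2,"wx":0,"wy":0,"wz":-2.8,"fingers":0.5}
    - {"dx":-5.8,"dy":-41,"dz":-14.2,"wx":0,"wy":0,"wz":-2.8,"fingers":0.5}
    - {"dx":-6.5,"dy":-46,"dz":-14.2,"wx":0,"wy":0,"wz":-2.8,"fingers":0.5}
    - {"dx":-7.2,"dy":-51,"dz":-14.2,"wx":0,"wy":0,"wz":-2.8,"fingers":0.5}
    - {"dx":-7.3,"dy":-54.5,"dz":-14.2,"wx":0,"wy":0,"wz":-2.8,"fingers":0.5}
    - {"dx":-7.3,"dy":-54.5,"dz":-14.2,"wx":0,"wy":0,"wz":-2.8,"fingers":0.5}
    - {"dx":-7.3,"dy":-54.5,"dz":-10,"wx":0,"wy":0,"wz":-2.8,"fingers":0.5}
    - {"dx":-7.3,"dy":-54.5,"dz":-6,"wx":0,"wy":0,"wz":-2.8,"fingers":0.5}
    - {"dx":-7.3,"dy":-54.5,"dz":-4,"wx":0,"wy":0,"wz":-2.8,"fingers":0.5}
    - {"dx":-7.3,"dy":-54.5,"dz":-4,"wx":0,"wy":0,"wz":-2.8,"fingers":0.5}

```text
clock: 48.2
tcp_pos: [0.3968, 0.3492, 0.0555]
tcp_rot: [[0.995, -0.095, -0.003], [-0.095, -0.995, -0.003], [-0.003, 0.003, -1.0]]
wrist_force: [0.2, -0.4, -0.6]
finger_gap: 0.0593
```

```bash
python3 go.py .3985 .3505 .024 -5.5;python3 - <<'E'
from h import *
for n in('side',):
    im,d=snap(n,n+'16'); x,y=(190,220)
    cv2.imwrite(f'pics/{n}16c.png',cv2.resize(im[y:y+180,x:x+200,::-1],None,fx=3,fy=3))
E
```

```text
d cm [ 0.16 -0.15  3.15] w [0.17 0.16 0.02]
clk 48.2 [0.3968 0.3492 0.0555] yaw -5.48 F [ 0.2 -0.4 -0.6] gap 0.0593
```

View pics/side16c.png

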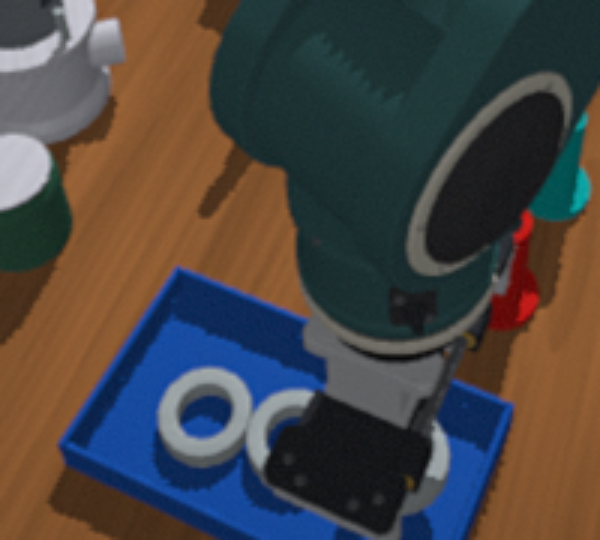

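The third ring hangs inside the near end of the tray, beside the other two. Setting it down, then backing off to a clear place.

Emit:
carry_out:
  targets:
    - {"dx":0,"dy":0,"dz":1.5,"wx":0,"wy":0,"wz":0,"fingers":0.5}
    - {"dx":0,"dy":0,"dz":2.6,"wx":0,"wy":0,"wz":0,"fingers":0.5}
    - {"dx":0,"dy":0,"dz":3.2,"wx":0,"wy":0,"wz":0,"fingers":0.5}
    - {"dx":0,"dy":0,"dz":3.2,"wx":0,"wy":0,"wz":0,"fingers":0.5}
    - {"dx":0,"dy":0,"dz":3.2,"wx":0,"wy":0,"wz":0,"fingers":0.78}
    - {"dx":0,"dy":0,"dz":3.2,"wx":0,"wy":0,"wz":0,"fingers":0.78}
    - {"dx":0,"dy":0,"dz":3.2,"wx":0,"wy":0,"wz":0,"fingers":0.78}
    - {"dx":0,"dy":0,"dz":1,"wx":0,"wy":0,"wz":0,"fingers":0.78}
    - {"dx":0,"dy":0,"dz":-3,"wx":0,"wy":0,"wz":0,"fingers":0.78}
    - {"dx":0,"dy":0,"dz":-7,"wx":0,"wy":0,"wz":0,"fingers":0.78}
    - {"dx":0,"dy":0,"dz":-11,"wx":0,"wy":0,"wz":0,"fingers":0.78}
    - {"dx":0,"dy":0,"dz":-15,"wx":0,"wy":0,"wz":0,"fingers":0.78}
    - {"dx":0,"dy":0,"dz":-17,"wx":0,"wy":0,"wz":0,"fingers":0.78}

```text
clock: 49.55
tcp_pos: [0.3984, 0.3514, 0.2311]
tcp_rot: [[0.995, -0.095, 0.003], [-0.095, -0.995, 0.002], [0.003, -0.003, -1.0]]
wrist_force: [-0.1, -1.0, -0.2]
finger_gap: 0.0733
```

Emit:
carry_out:
  targets:
    - {"dx":0,"dy":5,"dz":0,"wx":0,"wy":0,"wz":0,"fingers":0.78}
    - {"dx":0,"dy":10,"dz":0,"wx":0,"wy":0,"wz":0,"fingers":0.78}
    - {"dx":0,"dy":75,"dz":0,"wx":0,"wy":0,"wz":0,"fingers":0.78}
    - {"dx":0,"dy":75,"dz":0,"wx":0,"wy":0,"wz":0,"fingers":0.78}
    - {"dx":0,"dy":75,"dz":0,"wx":0,"wy":0,"wz":0,"fingers":0.78}
    - {"dx":0,"dy":75,"dz":0,"wx":0,"wy":0,"wz":0,"fingers":0.78}
    - {"dx":0,"dy":75,"dz":0,"wx":0,"wy":0,"wz":0,"fingers":0.78}
    - {"dx":0,"dy":75,"dz":0,"wx":0,"wy":0,"wz":0,"fingers":0.78}
    - {"dx":0,"dy":75,"dz":0,"wx":0,"wy":0,"wz":0,"fingers":0.78}
    - {"dx":0,"dy":75,"dz":0,"wx":0,"wy":0,"wz":0,"fingers":0.78}
    - {"dx":0,"dy":75,"dz":0,"wx":0,"wy":0,"wz":0,"fingers":0.78}
    - {"dx":0,"dy":75,"dz":0,"wx":0,"wy":0,"wz":0,"fingers":0.78}
    - {"dx":0,"dy":75,"dz":0,"wx":0,"wy":0,"wz":0,"fingers":0.78}
    - {"dx":0,"dy":75,"dz":0,"wx":0,"wy":0,"wz":0,"fingers":0.78}
    - {"dx":0,"dy":75,"dz":0,"wx":0,"wy":0,"wz":0,"fingers":0.78}
    - {"dx":0,"dy":75,"dz":0,"wx":0,"wy":0,"wz":0,"fingers":0.78}
    - {"dx":0,"dy":75,"dz":0,"wx":0,"wy":0,"wz":0,"fingers":0.78}
    - {"dx":0,"dy":75,"dz":0,"wx":0,"wy":0,"wz":0,"fingers":0.78}
    - {"dx":0,"dy":75,"dz":0,"wx":0,"wy":0,"wz":0,"fingers":0.78}
    - {"dx":0,"dy":75,"dz":0,"wx":0,"wy":0,"wz":0,"fingers":0.78}

```text
clock: 51.55
tcp_pos: [0.3268, -0.3951, 0.2277]
tcp_rot: [[0.996, -0.094, 0.0], [-0.094, -0.996, -0.0], [0.0, 0.0, -1.0]]
wrist_force: [-0.4, -0.5, 0.6]
finger_gap: 0.0735
```

```bash
python3 - <<'E'
from h import *
for n in('side','top'):
    im,d=snap(n,n+'17')
    P=cloud(n,d);h=masks(im)
    y=(P[...,0]>.55)&(P[...,0]<.66)&(P[...,1]>-.3)&(P[...,1]<-.0)&(abs(h[...,0].astype(int)-26)<6)&(h[...,1]>180)
    print(n,'gate z pct',np.percentile(P[y][:,2],[5,50,99]))
    q=P[(P[...,0]>.57)&(P[...,0]<.64)&(P[...,1]>-.03)&(P[...,1]<.05)]; print('handle top',np.percentile(q[:,2],[95,99]))
a=cv2.imread('pics/side17.png')[90:270,190:430];cv2.imwrite('pics/side17c.png',cv2.resize(a,None,fx=3,fy=3))
E
python3 rings.py 17; python3 home.py top top17
```

```text
side gate z pct [0.06591523 0.08431953 0.09514627]
handle top [0.17035912 0.17159447]
top gate z pct [0.07454553 0.08477426 0.08895395]
handle top [0.16981921 0.17204448]
top [178. 263.] [21.  23.1] [0.3966 0.3533]
top [422. 256.] [21.3 21.8] [ 0.3961 -0.3012]
top [181. 226.] [22.4 46.6] [0.4965 0.3481]
side [322. 380.] [31.  31.4] [0.3994 0.3472]
side [273. 361.] [30.  66.6] [0.4997 0.342 ]
side [391. 172.] [11.3 19.2] [ 0.4007 -0.3073]
top (413.703857421875, 164.9720916748047) (12.671621322631836, 14.233572006225586) [ 0.61099172 -0.26452     0.15      ] [ -1.9904908  -84.08809879] 0.16173222557811084
top (379.69915771484375, 161.3819580078125) (12.760446548461914, 13.776836395263672) [ 0.62256503 -0.18099142  0.15      ] [-2.5962733   0.23626203] 0.16173222557811084
top (345.762451171875, 157.4336700439453) (12.5927095413208, 13.73337173461914) [ 0.63510154 -0.09735565  0.15      ] [-2.26441282 84.8057429 ] 0.16173222557811084
```

View pics/side17c.png

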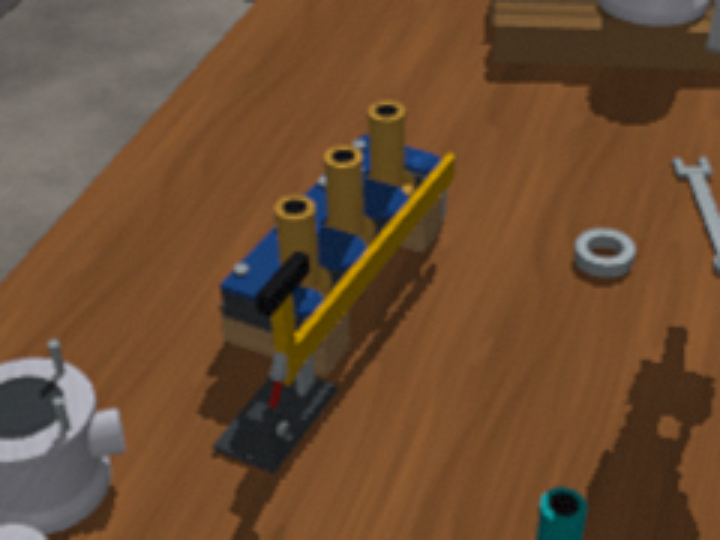

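View pics/top17.png

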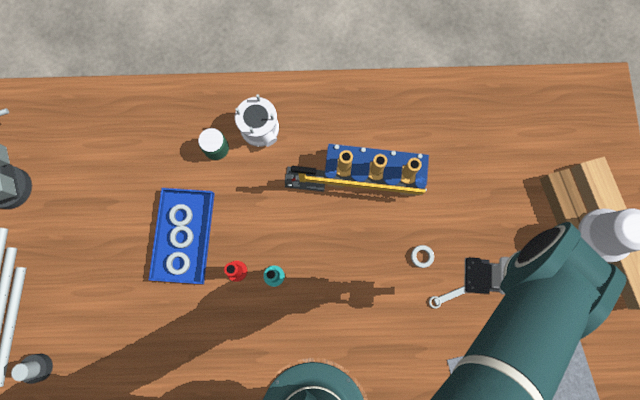

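```bash
python3 - <<'E'
from h import *
from home import car
z=np.load('pics/top17.npz');im,d=z['im'],z['d'];P=cloud('top',d)
# bore (dark disc in the rim) centre at z=.15, compared to plate back edge (true 54)
from slots import slots
hsv=masks(im)
for u0,v0 in((346,157),(380,161),(414,165)):
    win=im[v0-9:v0+9,u0-9:u0+9].astype(float).sum(2)
    up=cv2.resize(win,None,fx=8,fy=8,interpolation=cv2.INTER_CUBIC)
    m=(up<.45*np.percentile(up,95)).astype(np.uint8)
    k,l,st,ce=cv2.connectedComponentsWithStats(m)
    i=l[72,72] or 1+np.argmax(st[1:,4]); c=ce[i]; u=u0-9+(c[0]+.5)/8-.5; v=v0-9+(c[1]+.5)/8-.5
    print('bore',u,v,st[i]/8,car(ray('top',u,v,.15)[:2]))
for tag,n in(('17','top'),):
    m=(P[...,2]>.03)*0
y=P[(P[...,0]>.33)&(P[...,0]<.62)&(P[...,1]>.27)&(P[...,1]<.42)&(hsv[...,1]<70)]
print('tray ring z',np.percentile(y[:,2],[5,50,95,99.5]))
for v0 in(im[195:285,150:212],): cv2.imwrite('pics/tray17.png',cv2.resize(v0[:,:,::-1],None,fx=6,fy=6,interpolation=cv2.INTER_CUBIC))
a=im[135:200,280:440,::-1];cv2.imwrite('pics/car17.png',cv2.resize(a,None,fx=5,fy=5,interpolation=cv2.INTER_CUBIC))
E
```

```text
bore 345.7263353479255 156.18182375040837 [  5.125   4.875   8.125   7.5   382.625] [ 0.944 85.235]
bore 379.9965677408747 159.99011427162117 [  5.5     4.625   8.      7.625 380.125] [ 1.0612 -0.1704]
bore 414.22381510837914 163.84553946942737 [  5.875   4.5     7.875   7.625 386.375] [  1.0447 -85.1441]
tray ring z [0.0016 0.0197 0.0246 0.0267]
```

View pics/car17.png

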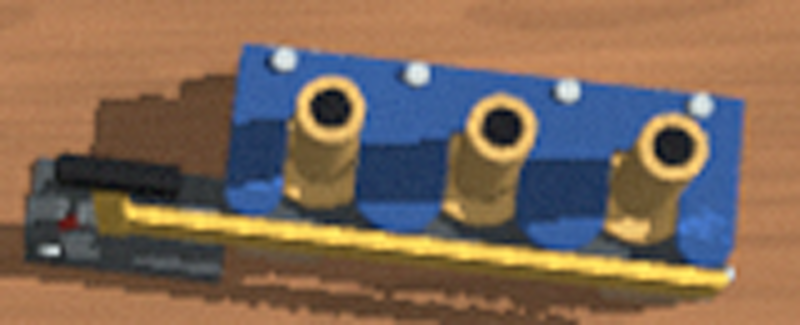

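View pics/tray17.png

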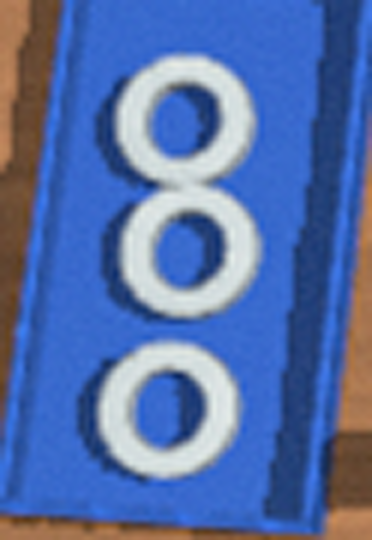

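Bore centres read x = 0.9–1.1 mm against a nominal 1.5, and y = ±85 and 0, so all three bushes are home. The gate is latched, three rings lie flat in the tray, and one is on the bench. The gripper is 0.21 m up, touching nothing.

```bash
python3 -c "
from station import env
print(env.observe()['clock']);print(env.hand_in())"
```

```text
51.65
the job is handed in; nothing more can be done
None
```

I put the three brass bushes in the three carrier slots. I then lifted the gate until the pawl caught and left it hanging there. Three rings are in the tray. The job was handed in at 51.7 s.

My last checks in the camera images showed:
- **Bushes:** all three stand upright, with bore centres at carrier x 0.9–1.1 mm (1.5 nominal) and y 85.2, −0.2 and −85.1. Each was pressed against its closed end with about 12 N before release.
- **Gate:** the handle top is at about 0.170 m, which matches the 0.040 latched lift.
- **Rings:** three lie flat in the tray and the fourth is on the bench where it started. The first two rings now touch each other: one had moved a few centimetres within the tray after I placed it.
- **Bystanders:** the housing, tin, spanner and the red and turquoise look-alikes look unmoved by eye; I did not re-measure them.

One disagreement: the two cameras differ by 3–4 mm in x. A first reading of the bush rims gave x ≈ −2 mm because it included part of the barrel's side. The bore centres, the more reliable measure, put the bushes home.

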